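# Load the filter holder and lock its retaining ring

## Robot

A 6-joint arm with a two-finger parallel gripper is mounted at the origin on the work surface. World frame = base frame: x ahead of the robot, y to its left, z up, the work surface at z = 0. Lengths are in m, angles in rad, forces in N, time in s.
With the tool pointing down it reaches from about 0.4 to 0.825 m from the base axis. Payload 7 kg.
Tool frame: the origin (TCP) lies at the very end of the fingers, on their centre line; the grasp point (between the pads) lies 19 mm behind it; z points along the fingers, y is the direction in which the jaws open and shut (so a half turn about z gives the same grasp; the last joint's range is limited). The gripper opens to 88 mm and grips with 3 to 60 N. Pads are 19 mm wide; open, the fingers measure 130 mm over their backs; the gripper's body (78 mm by 193 mm) begins 47 mm behind the grasp point.
Start: joints at [1.506, 0.359, 0.012, 0, -1.224, -0.288], TCP at [0.233, 0.633, 0.227] pointing down, gripper open.
Joint ranges: [-3.07, 3.07], [-1.43, 2.12], [-1.02, 1.25], [-3.03, 1.67], [-3.05, -0], [-3.03, 3.03]. Speed limits (rad/s): [2.39, 2.39, 3.01, 3.14, 3.14, 3.14].

## Interface

Orientations are given as [roll, pitch, yaw] about the fixed x, y, z axes, in that order (R = Rz(yaw) Ry(pitch) Rx(roll)).
In Python, from station import arm gives the robot as it stands.
- The arm moves only by the shell command python3 -m inch 'ROWS' [FORCE]. ROWS is text: rows parted by semicolons, each of 7 numbers parted by spaces: the closure, from 0 (fully open) to 1 (shut), then the shift along the tool's x, y, z each as a share of 300 mm, from -1 to 1, then the turn, a rotation vector about the tool's x, y, z each as a share of 60 degrees, from -1 to 1. In form: grip tx ty tz rx ry rz; .... A call has 1 to 12 rows; each row is the pose to reach, as a shift and turn from the pose commanded when the call began, along the tool's axes at that moment; what a row does not reach only later rows make up. A row lasts 1/10 s, in which the tool goes at most 50 mm and 8.59 degrees, less where a joint would pass 70% of its speed; a pose out of reach is approached as far as the arm can. A call with a number of a shift or a turn outside -1 to 1 is refused whole. A call with a gripper value outside its range is refused whole. The fingers move at their own pace and stop on an object; FORCE is the grip in N (left out, the last holds). Time passes only in rows, so rows that repeat a pose let the fingers close. It gives the time, the measured TCP pose, the force and the opening at its end, in the units of the state.
- arm.get_state(): the state, without advancing time (a new reading comes with each control period).
- arm.grab_frame(name): name is "scene" or "top" or "wrist"; returns a dict with "img" (420x560x3 uint8, red, green, blue), "range_z" (420x560 float32, m along the optical axis (not along the pixel's ray), 0 where there is no reading), "fx", "fy", "cx", "cy" (pixels), "extrinsics" (4x4, takes a point from world to camera coordinates); the wrist camera has in their place "tool_from_camera" (4x4, takes a point from camera to tool coordinates, whose origin is the TCP and whose axes are the flange's). Camera axes: x right, y up, looking along -z (the intrinsics and any distortion apply to the point x, -y, -z); pixel columns grow to the right and rows downward; lengths in m; the calibration is good to about 2 mm. A picture is of the moment at which its call begins: read the wrist's pose just before it.
- arm.job_done(): hands the job in, once; it reports no verdict.
The state is a dict: "t": time; "q": joint angles; "qd": joint speeds; "joint_efforts": joint torques, N m; "eef_pos": TCP position; "ee_rot": TCP orientation; "force": force on the tool from outside, world axes, zero at the start; "moment": the same for the moment, N m; "width": finger opening in m.
Only numpy, scipy, OpenCV 4.12 (cv2) and the standard library are available. Lean on these libraries where they do the work, as an engineer would, in place of code of your own. Each camera call takes 0.05 s, during which the arm holds its last target.

## Task

Load the filter holder on the bench: drop the steel support disc into the barrel first, then the yellow spacer ring, then the blue filter cartridge, each lying flat on the one before. Then set the brass retaining ring into the barrel's mouth with its lugs through the two notches and screw it clockwise, seen from above, until it is fully tight and clamps the stack. Let go, and do not push or knock over the glassware, jars and bottles standing about.

Things in the scene. Friction and masses are not known exactly. Their poses are not given: they have to be found in the camera images.
- barrel_mouth (a point): centre of the mouth of the upright aluminium barrel (74 mm outside, on a 96 mm foot, fixed), at its rim, 81 mm above the bench; z up. The rim plate leaves a round opening 50 mm across, with two opposite notches along +x and -x of this frame (each 60 degrees wide, reaching out to 65 mm across, marked red on the rim). Below, the bore is 50.5 mm across down to the seat, 65 mm below the rim
- barrel_ramp (a point): point on the barrel's axis 10 mm below the rim, at the low end of the screw ramps. Under the rim plate, clockwise from each notch, a ramp pushes a lug down 4.5 mm, to a level rest (no hard turning needed beyond it) and a stop, which the ring reaches about 75 degrees (1.3 rad) clockwise of its lugs-in-notches position; from 60 degrees on it is level
- seat_top (a point): centre of the top of the round black seat at the bottom of the barrel (43 mm across), on which the stack stands; z up
- seat (a joint): how far the sprung seat is pressed down, m: 0 free, 0.006 at most; preloaded at 4.5 N, 1.5 N more for each mm. The ring fully turned holds it about 3 mm down
- rack_middle (a point): middle of the white rack's sloping face (104 mm up the slope, 250 mm wide), 67 mm above the bench. Axes of the rack's foot: z vertical, y level along the rack, -x the low side, which faces the robot. The face rises 25 degrees towards +x; its three places lie in a row, 80 mm apart along y, each with two pins 7 mm high just below the part
- rack_shelf (a point): middle of the front edge of the rack's clear shelf, on its underside, 135 mm above the bench; the shelf reaches back (+x) 64 mm from here, is 6 mm thick and as wide as the rack. It stands 26 mm behind and above the middle of the parts, so a gripper has to come in square to the slope, tilted about 25 degrees, not straight down
- support_center (a point): centre of the steel support disc with black dots on its top: 44 mm across, 14 mm thick, z its axis; starts lying flat on the sloping rack, in any of its three places, so z is tilted 25 degrees
- spacer_center (a point): centre of the yellow plastic spacer ring: 44 mm across, 29 mm hole, 18 mm tall, z its axis; starts on the rack as well
- filter_center (a point): centre of the blue filter cartridge with a white membrane on top: 44 mm across, 16 mm thick, z its axis; starts on the rack as well
- ring_center (a point): centre of the brass retaining ring (closed by a grey screen) with its grip, 21 mm above its underside; z up. Ring body 43 mm across, 10 mm tall, with a tapered nose; two lugs reach out along its +x and -x to 59 mm across, 12.5 mm wide, their tops 10 mm above the underside. Starts upright on the bench, in one of the spots it shares with beaker and jar
- ring_bar (a point): centre of the ring's red grip bar: 42 mm long along x (in line with the lugs), 12 mm thick along y, 14 mm tall, 35 mm above the ring's underside. Set on the loaded stack, the ring's underside is 17 mm below the rim and its lugs just clear the ramps; turning it clockwise draws it down about 3 mm more
- beaker_center (a point): bystander, centre of a clear glass beaker, 60 mm across and 80 mm tall
- jar_center (a point): bystander, centre of a white plastic jar with a blue cap, 52 mm across and 65 mm tall
- amber_center (a point): bystander, centre of an amber glass bottle, 60 mm across and 150 mm tall
- flask_center (a point): bystander, centre of a bare-metal bottle with a white cap, 66 mm across and 150 mm tall
- vial1_center (a point): bystander, centre of a small clear vial with a red cap, 26 mm across and 45 mm tall, on the rack's clear shelf
- vial2_center (a point): bystander, centre of a small amber vial with a white cap, 26 mm across and 45 mm tall, on the rack's clear shelf
Mind the look-alikes: they are no part of the job. Several things look just like the part that bears ring_center: the one meant starts nearest to the robot's base.

How it is judged:
On the way, in this order (a step that is already met when the one before it is completed fails the run):
1. the steel support disc lies flat on the seat in the barrel, let go (horizontal distance between support_center and seat_top below 0.005 m and z of support_center in the frame of seat_top between 0.004 and 0.01 m and angle between support_center's own z axis and vertical below 0.08 rad and contact force between the fingers and support below 0.05 N), for 0.2 s.
2. the yellow spacer lies flat on the support disc in the barrel, let go (horizontal distance between each of support_center, spacer_center and seat_top below 0.005 m and z of support_center in the frame of seat_top between 0.004 and 0.01 m and angle between each of support_center, spacer_center's own z axis and vertical below 0.08 rad and z of spacer_center in the frame of seat_top between 0.02 and 0.026 m and contact force between the fingers and spacer below 0.05 N), for 0.2 s.
3. the blue filter lies flat on the spacer in the barrel, let go (horizontal distance between each of support_center, spacer_center, filter_center and seat_top below 0.005 m and z of support_center in the frame of seat_top between 0.004 and 0.01 m and angle between each of support_center, spacer_center, filter_center's own z axis and vertical below 0.08 rad and z of spacer_center in the frame of seat_top between 0.02 and 0.026 m and z of filter_center in the frame of seat_top between 0.037 and 0.043 m and contact force between the fingers and filter below 0.05 N), for 0.2 s.
At the end, for the whole second after the job is handed in: support, spacer and filter lie flat (5 deg) in that order on the seat, heights within 3 mm and centred within 5 mm; the ring is level in the mouth, turned at least 0.9 rad from the notches and pressing the sprung seat down at least 1.8 mm; all released and at rest (all of step 3 and horizontal distance between ring_center and seat_top below 0.005 m and angle between ring_center's own z axis and vertical below 0.1 rad and z of ring_center in the frame of barrel_mouth below 0.0035 m and angle between the x axis of ring_center and the x axis of barrel_mouth, either way round above 0.9 rad and value of joint seat above 0.0018 m and linear speed of ring below 0.02 m/s and angular speed of ring below 0.1 rad/s and contact force between the fingers and support below 0.05 N and contact force between the fingers and spacer below 0.05 N and contact force between the fingers and ring below 0.05 N); the robot touches nothing.
It fails at once if the beaker, jar, a bottle or a vial is pushed more than 30 mm (distance of any of beaker_center, jar_center, amber_center, flask_center, vial1_center, vial2_center from where it was at the start of the episode above 0.03 m).
It fails at once if the beaker, jar, a bottle or a vial is tipped over (angle between any of beaker_center, jar_center, amber_center, flask_center, vial1_center, vial2_center's own z axis and vertical above 0.5 rad).
It also fails if it takes over 70 s, if anything falls off the work surface, if the arm or the gripper's body presses on something with over 40 N, if the wrist force passes 120 N, or if a joint passes its speed limit or range.

## Working session

There is one attempt and no reset: what is moved stays moved. The work goes in short steps, Python scripts to look and compute and a shell command to move; the robot and the scene stay as the last step left them, time stands still between calls to the robot, and variables do not carry over. Pictures are saved under pics/ and viewed, and the job is handed in when it is done.

```bash
ls; mkdir -p pics; cat > h.py <<'E'
import numpy as np, cv2, pickle
from station import arm
from scipy.spatial.transform import Rotation as R
def save(name,f): cv2.imwrite('pics/'+name+'.png',cv2.cvtColor(f['img'],cv2.COLOR_RGB2BGR)); pickle.dump(f,open('pics/'+name+'.pkl','wb'))
def load(name): return pickle.load(open('pics/'+name+'.pkl','rb'))
def world(f,T=None):
    """HxWx3 world points"""
    z=f['range_z'];h,w=z.shape
    u,v=np.meshgrid(np.arange(w),np.arange(h))
    p=np.stack([(u-f['cx'])/f['fx']*z,-(v-f['cy'])/f['fy']*z,-z],-1)
    M=np.linalg.inv(f['extrinsics']) if T is None else T@f['tool_from_camera']
    P=p@M[:3,:3].T+M[:3,3]; P[z==0]=np.nan
    return P
def toolT():
    s=arm.get_state();T=np.eye(4);T[:3,:3]=R.from_euler('xyz',s['ee_rot']).as_matrix();T[:3,3]=s['eef_pos'];return T
E
python3 - <<'E'
from h import *
s=arm.get_state();print(s)
for n in ['scene','top']:
    f=arm.grab_frame(n);save(n+'0',f);print([k for k in f],f['extrinsics'])
T=toolT();f=arm.grab_frame('wrist');f['T']=T;save('wrist0',f);print(f['tool_from_camera'],T)
E
```

```text
pics
{'t': 0.0, 'q': array([ 1.50611930e+00,  3.59361117e-01,  1.10480777e-02, -3.18348076e-04,
       -1.22407918e+00, -2.88114717e-01]), 'qd': array([-1.12269997e-03, -1.24745760e-03, -3.01243547e-04, -2.40783545e-05,
        1.16874064e-03, -1.74615085e-03]), 'joint_efforts': array([ 2.96361559e-04, -5.82723570e+01,  2.93050611e+01,  6.99729413e+00,
        7.00452380e-03, -1.61287462e-04]), 'eef_pos': array([0.23308382, 0.63296378, 0.22564038]), 'ee_rot': array([ 3.13997750e+00, -1.66571540e-04, -3.52900032e-01]), 'force': array([ 0.09758069, -0.91646994, -0.52721879]), 'moment': array([ 0.02275091, -0.01060255,  0.01929038]), 'width': 0.0877473232364857}
['img', 'range_z', 'fx', 'fy', 'cx', 'cy', 'extrinsics'] [[ 3.31677736e-02  9.99449707e-01 -4.27633471e-04  1.12555508e-01]
 [-6.70600986e-01  2.25718422e-02  7.41474766e-01  2.74925486e-01]
 [ 7.41076390e-01 -2.43062957e-02  6.70980617e-01 -1.88721158e+00]
 [ 0.00000000e+00  0.00000000e+00  0.00000000e+00  1.00000000e+00]]
['img', 'range_z', 'fx', 'fy', 'cx', 'cy', 'extrinsics'] [[-2.79349791e-02 -9.99609502e-01  6.93717304e-04 -1.01127270e-01]
 [ 9.96555798e-01 -2.77954208e-02  7.81278240e-02 -5.62864766e-01]
 [-7.80780330e-02  2.87382713e-03  9.96943109e-01 -1.13273802e+00]
 [ 0.00000000e+00  0.00000000e+00  0.00000000e+00  1.00000000e+00]]
[[-5.53025314e-04  9.67406291e-01  2.53228675e-01  6.83260842e-02]
 [ 9.99999660e-01  6.90008843e-04 -4.52135880e-04 -8.36106295e-04]
 [-6.12129120e-04  2.53228339e-01 -9.67406344e-01 -1.57882715e-01]
 [ 0.00000000e+00  0.00000000e+00  0.00000000e+00  1.00000000e+00]] [[ 9.38385916e-01 -3.45588976e-01 -3.62378681e-04  2.33102700e-01]
 [-3.45589125e-01 -9.38384781e-01 -1.46919970e-03  6.32998137e-01]
 [ 1.67688580e-04  1.50391044e-03 -9.99998855e-01  2.25708317e-01]
 [ 0.00000000e+00  0.00000000e+00  0.00000000e+00  1.00000000e+00]]
```

View pics/scene0.png

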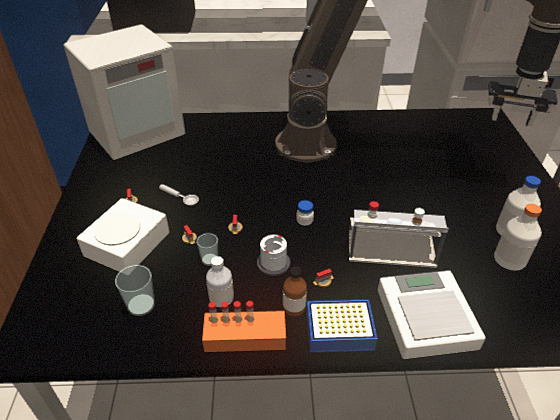

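View pics/top0.png

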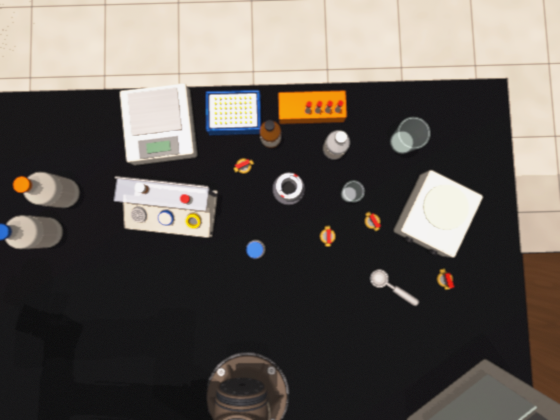

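View pics/wrist0.png

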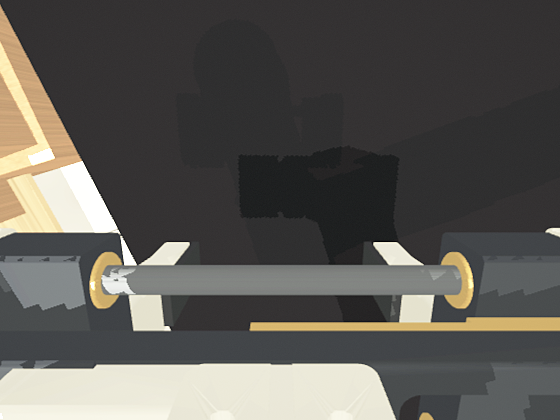

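Ring candidates in the top view are at (243,166), (328,236), (373,221) and (446,280). I'll measure their distance to the base, and the other poses.

```bash
python3 - <<'E'
from h import *
f=load('top0');P=world(f)
for n,(u,v) in dict(r1=(243,166),r2=(328,236),r3=(373,221),r4=(446,280),jar=(255,249),bar=(289,186),barrim=(276,187),amber=(270,128),flask=(341,138),beaker=(353,192),s1=(139,214),s2=(166,218),s3=(193,221),v1=(140,188),v2=(185,199),rackcorner=(124,204),shelf=(160,193)).items():
    p=P[v-2:v+3,u-2:u+3].reshape(-1,3);p=p[~np.isnan(p[:,0])];b=np.median(p,0);print(n,b.round(4),np.hypot(b[0],b[1]).round(3),p[:,2].max().round(3))
img=cv2.cvtColor(f['img'],cv2.COLOR_RGB2BGR)
a=cv2.resize(img[165:250,100:225],None,fx=6,fy=6,interpolation=cv2.INTER_CUBIC)
cv2.imwrite('pics/c1.png',a)
b=cv2.resize(img[150:300,220:470],None,fx=3.2,fy=3.2,interpolation=cv2.INTER_CUBIC);cv2.imwrite('pics/c2.png',b)
E
```

```text
r1 [ 0.6829 -0.0052  0.0348] 0.683 0.046
r2 [ 0.4637 -0.2533  0.0412] 0.528 0.047
r3 [ 0.5043 -0.3912  0.0392] 0.638 0.045
r4 [ 0.3238 -0.6008  0.0316] 0.682 0.045
jar [ 0.4323 -0.0381  0.0646] 0.434 0.07
bar [ 0.6196 -0.143   0.017 ] 0.636 0.02
barrim [ 0.6145 -0.103   0.011 ] 0.623 0.085
amber [ 0.763  -0.0922  0.1492] 0.769 0.153
flask [ 0.7291 -0.2856  0.151 ] 0.783 0.155
beaker [ 0.5966 -0.3398  0.0051] 0.687 0.007
s1 [0.5418 0.2909 0.0824] 0.615 0.088
s2 [0.5283 0.213  0.0829] 0.57 0.088
s3 [0.5182 0.1406 0.0663] 0.537 0.072
v1 [0.6025 0.2503 0.1865] 0.652 0.189
v2 [0.5706 0.1328 0.1869] 0.586 0.191
rackcorner [0.575  0.3354 0.0747] 0.666 0.083
shelf [0.5934 0.2117 0.1425] 0.63 0.146
```

View pics/c1.png

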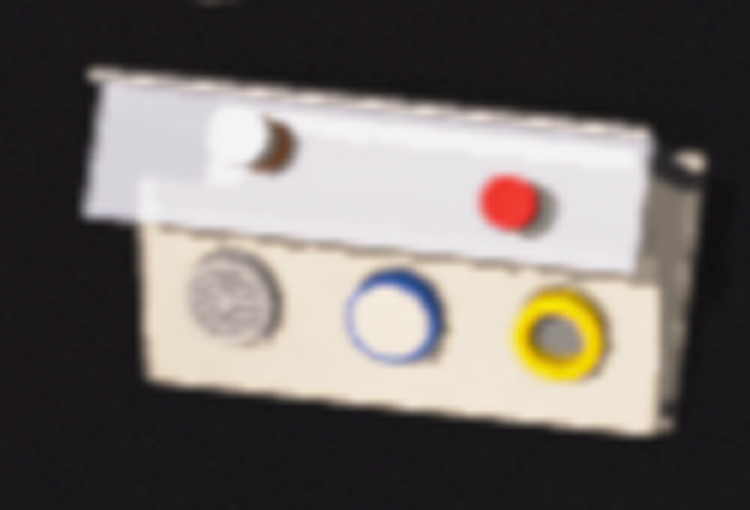

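View pics/c2.png

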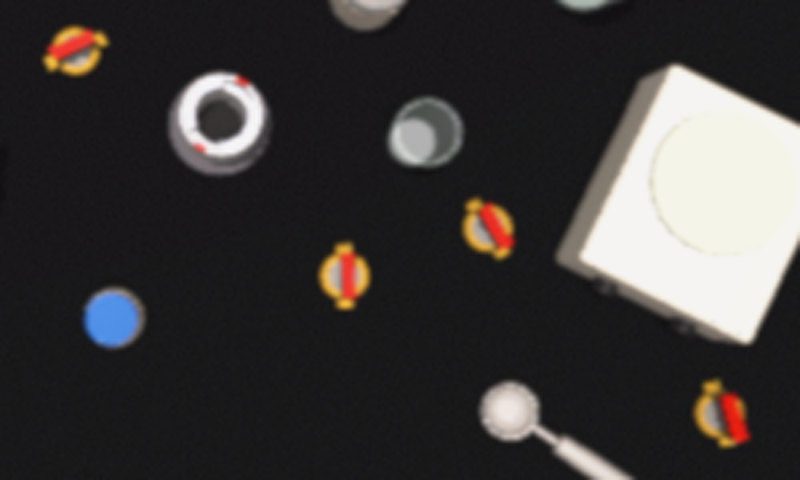

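Rack crop, left to right: steel disc (139,214), blue filter (166,218), yellow spacer (193,221). The nearest ring to the base is the one at top (328,236), 0.528 m away against 0.638 m or more for the others. Next I fit the rack plane, the parts, and the barrel.

```bash
python3 - <<'E'
from h import *
f=load('top0');P=world(f);im=f['img'].astype(int);hsv=cv2.cvtColor(f['img'],cv2.COLOR_RGB2HSV)
print(f['fx'],f['cx'],f['cy'])
# rack plane from beige face pixels
u,v=np.meshgrid(np.arange(560),np.arange(420))
box=(u>122)&(u<212)&(v>200)&(v<236)
# face: away from parts
m=box&(v>222)&~np.isnan(P[...,0])&(P[...,2]>.045)&(P[...,2]<.07)
X=P[m]
for _ in range(5):
    c=X.mean(0);n=np.linalg.svd(X-c)[2][2];n*=np.sign(n[2]);d=(X-c)@n;X=X[abs(d)<.003]
print('plane',c,n,'tilt',np.degrees(np.arccos(n[2])),'yaw',np.degrees(np.arctan2(-n[1],-n[0])),len(X),d.std())
np.savez('rack.npz',c=c,n=n)
# parts: points above plane
h=(P-c)@n
for nm,(pu,pv) in dict(sup=(139,214),fil=(166,218),spa=(193,221)).items():
    q=(np.hypot(u-pu,v-pv)<11)&(h>.010)&(h<.025)
    Y=P[q];print(nm,len(Y),Y.mean(0).round(4),np.median(h[q]), (Y.min(0)+Y.max(0))/2, np.ptp(Y,0))
# shelf front edge
# barrel rim
q=(np.hypot(u-289,v-188)<20)&(P[...,2]>.076)&(P[...,2]<.09)
Y=P[q];(cx,cy),r=cv2.minEnclosingCircle(Y[:,:2].astype(np.float32));print('rim',len(Y),cx,cy,r,np.median(Y[:,2]))
red=(im[...,0]>110)&(im[...,1]<70)&(im[...,2]<70)
q2=q&red
Y2=P[q2];print(np.c_[u[q2],v[q2],Y2.round(4)])
q=(np.hypot(u-328,v-236)<18)&red&(P[...,2]>.03)
Y=P[q];Y=Y[Y[:,2]>np.median(Y[:,2])-.004];cc=Y.mean(0);w=np.linalg.svd((Y-cc)[:,:2])[2][0];print('bar',cc,np.degrees(np.arctan2(w[1],w[0])),np.ptp((Y-cc)[:,:2]@w))
E
```

```text
380.9534239637259 281.0152359895335 205.43890039095413
plane [0.49980866 0.20419102 0.05294987] [-0.42355479  0.05491334  0.90420455] tilt 25.283638626413683 yaw -7.387119366212809 645 0.0014050444422631116
sup 168 [0.5398 0.2947 0.0815] 0.013500397108694925 [0.54033112 0.29485896 0.08140089] [0.03690055 0.04182608 0.02080695]
fil 178 [0.5287 0.2153 0.0831] 0.015819043994036337 [0.52816318 0.21646346 0.08284711] [0.03963987 0.04333353 0.02131808]
spa 120 [0.5173 0.1361 0.0837] 0.016828116379801562 [0.51747833 0.13616619 0.08296322] [0.04005412 0.0430885  0.02507033]
rim 226 0.6122134923934937 -0.14129993319511414 0.0370270200073719 0.08149037696449712
[[ 2.950e+02  1.750e+02  6.427e-01 -1.596e-01  7.930e-02]
 [ 2.960e+02  1.750e+02  6.419e-01 -1.623e-01  8.380e-02]]
bar [ 0.46479761 -0.25538966  0.04177594] 179.85836599815696 0.03840226387892949
```

```bash
cat >> h.py <<'E'
def delta(Rt,pt,T=None):
    T=toolT() if T is None else T
    d=T[:3,:3].T@(np.asarray(pt)-T[:3,3]); rv=R.from_matrix(T[:3,:3].T@Rt).as_rotvec()
    print('mm',(d*1e3).round(1),'deg',np.degrees(rv).round(2),'| row:',*(d/.3).round(4),*(rv/np.radians(60)).round(4))
def Rtool(z,x):
    z=np.asarray(z,float);z/=np.linalg.norm(z);x=np.asarray(x,float);x=x-z*(x@z);x/=np.linalg.norm(x)
    return np.c_[x,np.cross(z,x),z]
YAW=np.radians(-7.9); XR=np.array([np.cos(YAW),np.sin(YAW),0]); YR=np.array([-np.sin(YAW),np.cos(YAW),0]); a=np.radians(25)
N=-np.sin(a)*XR+np.array([0,0,np.cos(a)])
RK=Rtool(-N,XR+np.array([0,0,.4]))
E
python3 - <<'E'
from h import *
f=load('top0');P=world(f)
for u,v in [(22,185),(50,190),(5,232),(35,232)]:
    print(P[v,u])
sup=np.array([.5398,.2947,.0815])
RD=Rtool([0,0,-1],XR)
delta(RK,sup+N*.13)
print(sup+N*.13)
E
```

```text
[0.61703237 0.54760571 0.2009825 ]
[0.61040455 0.51244567 0.13991697]
[0.4976649  0.58902844 0.19928577]
[0.49740025 0.55787638 0.12886034]
mm [351.  223.2  26.9] deg [  2.76  24.9  -12.11] | row: 1.1701 0.7441 0.0896 0.046 0.415 -0.2018
[0.48538104 0.30225125 0.19932001]
```

```bash
python3 -m inch '0.3 0.95 0.6 0.05 0.03 0.33 -0.16;0.3 0.95 0.6 0.05 0.03 0.33 -0.16;0.3 0.95 0.6 0.05 0.03 0.33 -0.16;0.3 0.95 0.6 0.05 0.03 0.33 -0.16;0.3 0.95 0.6 0.05 0.03 0.33 -0.16;0.3 0.95 0.6 0.05 0.03 0.33 -0.16;0.3 0.95 0.6 0.05 0.03 0.33 -0.16;0.3 0.95 0.6 0.05 0.03 0.33 -0.16' 20
python3 - <<'E'
from h import *
print(arm.get_state()['q'])
sup=np.array([.5398,.2947,.0815])
delta(RK,sup+N*.13)
E
```

```text
t: 0.95
eef_pos: [0.4397, 0.3617, 0.2111]
ee_rot: [-3.141, -0.346, -0.188]
force: [-0.2, 0.6, 0.5]
width: 0.0615
[ 1.24242352  0.09217762 -0.59869745  0.45018784 -0.8804856  -0.14885818]
mm [48.7 49.9 30. ] deg [ 1.04  5.18 -2.64] | row: 0.1623 0.1662 0.1001 0.0173 0.0864 -0.044
```

```bash
python3 -m inch '0.3 0.16 0.166 0.1 0.017 0.086 -0.044;0.3 0.16 0.166 0.1 0.017 0.086 -0.044;0.3 0.16 0.166 0.1 0.017 0.086 -0.044;0.3 0.16 0.166 0.1 0.017 0.086 -0.044'
python3 - <<'E'
from h import *
T=toolT();f=arm.grab_frame('wrist');f['T']=T;save('w1',f)
print(arm.get_state()['q'])
E
```

```text
t: 1.35
eef_pos: [0.4841, 0.307, 0.1998]
ee_rot: [-3.14, -0.437, -0.135]
force: [1.0, -0.4, -0.2]
width: 0.0614
[ 1.12629908  0.05567253 -0.75769787  0.65208383 -0.72519728 -0.17864487]
```

View pics/w1.png

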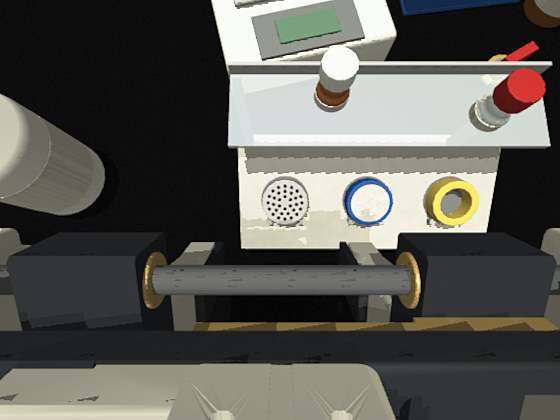

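Wrist view: the disc is at (285,200), the filter at (369,202), the spacer at (452,202), and the pins lie just below each part. Now to measure them with the wrist depth.

```bash
python3 - <<'E'
from h import *
f=load('w1');P=world(f,f['T']);u,v=np.meshgrid(np.arange(560),np.arange(420))
m=(u>245)&(u<495)&(v>178)&(v<243)&~np.isnan(P[...,0])
for (a,b) in [(285,200),(369,202),(452,202)]: m&=np.hypot(u-a,v-b)>33
X=P[m]
for _ in range(6):
    c=X.mean(0);n=np.linalg.svd(X-c)[2][2];n*=np.sign(n[2]);d=(X-c)@n;X=X[abs(d)<.0025]
print('plane',c,n,np.degrees(np.arccos(n[2])),np.degrees(np.arctan2(-n[1],-n[0])),len(X),d.std(),len(P[m]))
h=(P-c)@n;cs=[]
for nm,(a,b),t in [('sup',(285,200),.014),('fil',(369,202),.016),('spa',(452,202),.018)]:
    q=(np.hypot(u-a,v-b)<30)&(abs(h-t)<.004)
    Y=P[q];k=h[q];S=(Y-Y.mean(0))@np.c_[XR*np.cos(.436)+np.array([0,0,np.sin(.436)]),YR]
    (x,y),r=cv2.minEnclosingCircle(S.astype(np.float32));p=Y.mean(0)
    px,py=cv2.connectedComponents(q.astype(np.uint8))[0],0
    print(nm,len(Y),p.round(4),np.median(k).round(4),'circ off',x,y,r)
    cs.append(p)
d=cs[0]-cs[2];print(np.linalg.norm(d),np.degrees(np.arctan2(-d[0],d[1])))
Ti=np.linalg.inv(f['T'])
# fingers in tool frame
for (a,b) in [(170,255),(200,260),(350,250),(380,255),(365,300),(180,310)]:
    print((a,b),(Ti@np.r_[P[b,a],1])[:3].round(4))
i=cv2.cvtColor(f['img'],cv2.COLOR_RGB2BGR);cv2.imwrite('pics/c3.png',cv2.resize(i[160:340,230:490],None,fx=3,fy=3))
E
```

```text
plane [0.50137455 0.24633168 0.17084492] [ 0.98275513 -0.06681173  0.1724197 ] 80.07146458548196 176.11078194241173 741 0.0010421219412227142 6677
sup 485 [0.5361 0.2962 0.0738] 0.0141 circ off -7.806752546457574e-05 0.0004971883608959615 0.029003707692027092
fil 501 [0.5317 0.2173 0.0797] 0.016 circ off -0.0032164796721190214 -0.0037490297108888626 0.029084863141179085
spa 482 [0.5284 0.1381 0.0791] 0.0179 circ off -0.004607615992426872 -0.005476890131831169 0.028267545625567436
0.15844374166172573 -2.783218499110914
(170, 255) [-0.0743 -0.1295  0.1842]
(200, 260) [ 0.0094 -0.038  -0.0223]
(350, 250) [ 0.0105  0.0332 -0.0128]
(380, 255) [ 0.0119  0.0449 -0.0224]
(365, 300) [ 0.0027  0.0325 -0.0461]
(180, 310) [ 0.0079 -0.0353 -0.0614]
```

View pics/c3.png

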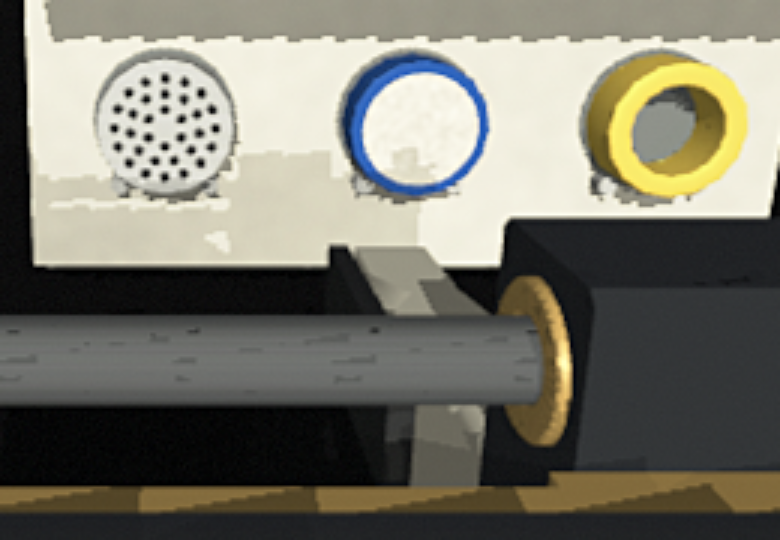

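```bash
python3 - <<'E'
from h import *
f=load('w1');P=world(f,f['T']);u,v=np.meshgrid(np.arange(560),np.arange(420))
m=(u>245)&(u<495)&(v>178)&(v<240)&~np.isnan(P[...,0])
for (a,b) in [(285,200),(369,202),(452,202)]: m&=np.hypot(u-a,v-b)>33
X=P[m];k=X@N;print('h along N pct',np.percentile(k,[5,25,50,75,95]).round(4))
X=X[abs(k-np.median(k))<.01]
for _ in range(8):
    c=X.mean(0);n=np.linalg.svd(X-c)[2][2];n*=np.sign(n[2]);d=(X-c)@n;X=X[abs(d)<.003]
print('plane',c,n,np.degrees(np.arccos(n[2])),np.degrees(np.arctan2(-n[1],-n[0])),len(X),d.std(),len(P[m]))
h=(P-c)@n;cs=[]
US=XR*np.cos(.436)+np.array([0,0,np.sin(.436)])
M=f['T']@f['tool_from_camera']
def ray(px,py,t):
    dd=M[:3,:3]@np.array([(px-f['cx'])/f['fx'],-(py-f['cy'])/f['fy'],-1]);o=M[:3,3];return o+dd*((t-(o-c)@n)/(dd@n))
for nm,(a,b),t in [('sup',(285,200),.014),('fil',(369,202),.016),('spa',(452,202),.018)]:
    q=(np.hypot(u-a,v-b)<30)&(abs(h-t)<.0035)
    Y=P[q];S=np.c_[(Y-Y.mean(0))@US,(Y-Y.mean(0))@YR]
    (x,y),r=cv2.minEnclosingCircle(S.astype(np.float32));p=Y.mean(0)
    print(nm,len(Y),p.round(4),np.median(h[q]).round(4),np.ptp(S,0).round(4),'mid',((S.min(0)+S.max(0))/2).round(4)); cs.append(p)
# by-eye top-face centres
for nm,(a,b),t in [('sup',(230+167/3,160+124/3),.014),('fil',(230+421/3,160+128/3),.016),('spa',(230+677/3,160+129/3),.018)]: print(nm,ray(a,b,t).round(4))
d=cs[0]-cs[2];print(np.linalg.norm(d),np.degrees(np.arctan2(-d[0],d[1])))
E
```

```text
h along N pct [-0.1525 -0.1514 -0.1508 -0.1502  0.0705]
plane [0.52267657 0.22881009 0.06025588] [-0.4179895   0.05815932  0.90658826] 24.961948269794394 -7.921312248855609 4986 0.0006996939809401819 5938
sup 1618 [0.5409 0.2971 0.0797] 0.014 [0.0431 0.0436] mid [-0.0003 -0.    ]
fil 1658 [0.5293 0.2186 0.0818] 0.0162 [0.0435 0.0437] mid [-0.0005 -0.0004]
spa 1024 [0.5178 0.1396 0.0831] 0.0176 [0.0432 0.044 ] mid [-0.0007 -0.0003]
sup [0.5407 0.2956 0.0797]
fil [0.5284 0.217  0.0813]
spa [0.517  0.1389 0.0833]
0.15926800798480253 -8.32848152752112
```

```bash
cat >> h.py <<'E'
SUP=np.array([.5408,.2966,.0797]);FIL=np.array([.5290,.2180,.0816]);SPA=np.array([.5176,.1394,.0832])
E
python3 - <<'E'
from h import *
delta(RK,SUP+N*.022);delta(RK,SUP-N*.008)
E
```

```text
mm [  1.4   3.8 111.5] deg [-0.2  -0.04  0.16] | row: 0.0046 0.0126 0.3717 -0.0033 -0.0007 0.0027
mm [  1.4   3.9 141.5] deg [-0.2  -0.04  0.16] | row: 0.0045 0.013 0.4717 -0.0033 -0.0007 0.0027
```

```bash
python3 -m inch '0.3 0.0045 0.013 0.17 -0.003 0 0.003;0.3 0.0045 0.013 0.33 -0.003 0 0.003;0.3 0.0045 0.013 0.42 -0.003 0 0.003;0.3 0.0045 0.013 0.47 -0.003 0 0.003;0.3 0.0045 0.013 0.47 -0.003 0 0.003;0.3 0.0045 0.013 0.47 -0.003 0 0.003' 30
python3 - <<'E'
from h import *
delta(RK,SUP-N*.008)
T=toolT();f=arm.grab_frame('wrist');f['T']=T;save('w2',f)
E
```

```text
t: 2.0
eef_pos: [0.5443, 0.2955, 0.0727]
ee_rot: [3.141, -0.437, -0.138]
force: [-0.9, 0.6, -1.1]
width: 0.0615
mm [-0.4 -0.6  0.1] deg [ 0.05 -0.05 -0.01] | row: -0.0012 -0.0019 0.0004 0.0008 -0.0009 -0.0002
```

View pics/w2.png

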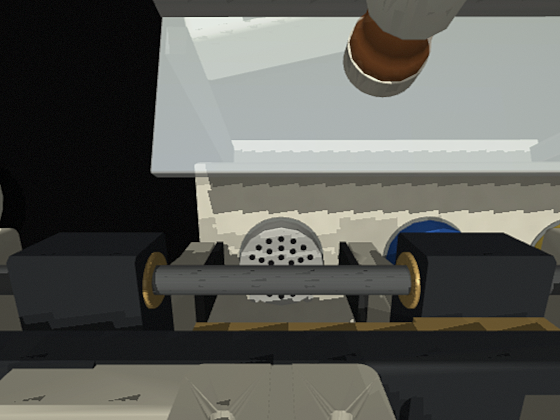

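Fingers straddle the disc (240–323). Closing.

```bash
python3 -m inch '0.9 0 0 0 0 0 0;0.9 0 0 0 0 0 0;0.9 0 0 0 0 0 0;0.9 0 0 -0.03 0 0 0;0.9 0 0 -0.12 0 0 0;0.9 0 0 -0.28 0 0 0;0.9 0 0 -0.45 0 0 0' 30
python3 - <<'E'
from h import *
T=toolT();f=arm.grab_frame('wrist');f['T']=T;save('w3',f)
E
```

```text
t: 2.75
eef_pos: [0.4858, 0.3024, 0.192]
ee_rot: [3.138, -0.432, -0.136]
force: [2.1, 1.6, 2.0]
width: 0.0426
```

View pics/w3.png

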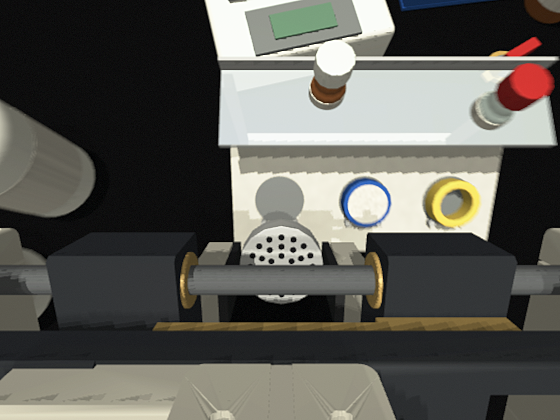

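```bash
cat >> h.py <<'E'
def inhand(f,verbose=1):
    """points of held part's top, tool frame"""
    P=world(f,np.eye(4));u,v=np.meshgrid(np.arange(560),np.arange(420))
    q=(P[...,2]>-.025)&(P[...,2]<.01)&(abs(P[...,1])<.0205)&(abs(P[...,0])<.03)&(v<266)
    X=P[q]
    for _ in range(6):
        c=X.mean(0);n=np.linalg.svd(X-c)[2][2];n*=-np.sign(n[2]);d=(X-c)@n;X=X[abs(d)<.0015]
    # circle centre along tool x: upper edge points
    ys=np.linspace(-.014,.014,15);xs=[]
    for y in ys:
        k=X[abs(X[:,1]-y)<.0012]; xs.append(k[:,0].max() if len(k) else np.nan)
    xc=np.array(xs)-np.sqrt(.022**2-ys**2)
    print('n tool',n.round(4),'tilt deg',np.degrees(np.arcsin(n[:2])).round(2),'top z at 0',(c[2]-(n[:2]@(-c[:2]))/n[2]*1).round(4),'xc',np.nanmedian(xc).round(4),xc.round(4),len(X))
E
python3 - <<'E'
from h import *
inhand(load('w3'))
RD=Rtool([0,0,-1],[1,-.22,0])
delta(RD,[.5,-.0,.24])
delta(RD,[.56,-.135,.20])
E
```

```text
n tool [ 8.220e-02 -4.000e-04 -9.966e-01] tilt deg [ 4.72 -0.02] top z at 0 -0.0075 xc -0.0007 [ 0.0003 -0.     -0.0001 -0.0003 -0.0009 -0.0007 -0.001  -0.0006 -0.0006
 -0.0009 -0.0008 -0.0008 -0.0006 -0.0009 -0.0011] 1675
mm [ 67.8 300.9 -14.3] deg [ -1.41 -25.01   4.48] | row: 0.2259 1.0031 -0.0475 -0.0234 -0.4169 0.0747
mm [121.6 426.9  54.1] deg [ -1.41 -25.01   4.48] | row: 0.4053 1.4229 0.1803 -0.0234 -0.4169 0.0747
```

```bash
python3 -m inch '0.9 0.1 0.17 -0.05 0 0 0;0.9 0.2 0.33 -0.06 0 -0.1 0;0.9 0.24 0.6 -0.05 0 -0.2 0;0.9 0.25 0.8 -0.05 0 -0.3 0.04;0.9 0.26 1 -0.05 -0.01 -0.4 0.07;0.9 0.26 1 -0.05 -0.01 -0.4 0.07;0.9 0.26 1 -0.05 -0.01 -0.4 0.07'
python3 - <<'E'
from h import *
RD=Rtool([0,0,-1],[1,-.22,0])
delta(RD,[.585,-.135,.20])
E
```

```text
t: 3.5
eef_pos: [0.5113, -0.0027, 0.2392]
ee_rot: [-3.135, -0.017, -0.213]
force: [0.8, 0.1, -0.9]
width: 0.0427
mm [ 99.3 114.1  40.1] deg [-0.39 -0.97  0.24] | row: 0.3308 0.3803 0.1338 -0.0065 -0.0162 0.0039
```

```bash
python3 -m inch '0.9 0.1 0.12 0.04 0 0 0;0.9 0.2 0.24 0.08 -0.006 -0.016 0;0.9 0.33 0.38 0.134 -0.006 -0.016 0.004;0.9 0.33 0.38 0.134 -0.006 -0.016 0.004;0.9 0.33 0.38 0.134 -0.006 -0.016 0.004'
python3 - <<'E'
from h import *
T=toolT();f=arm.grab_frame('wrist');f['T']=T;save('w4',f);print(arm.get_state()['q'])
inhand(f)
E
```

```text
t: 4.0
eef_pos: [0.5841, -0.1345, 0.1984]
ee_rot: [3.141, 0.002, -0.218]
force: [0.1, 0.3, -0.7]
width: 0.0427
[ 1.01414693e-01  2.54315630e-01 -2.00907577e-01  3.66333555e-04
 -1.11648712e+00  1.25226781e+00]
n tool [ 0.0811 -0.0019 -0.9967] tilt deg [ 4.65 -0.11] top z at 0 -0.0077 xc -0.0006 [ 0.0004  0.0006 -0.0006 -0.0001 -0.0006 -0.0006 -0.0044 -0.0005 -0.0009
 -0.0011 -0.0007 -0.0006 -0.0006 -0.0006 -0.0009] 1659
```

View pics/w4.png

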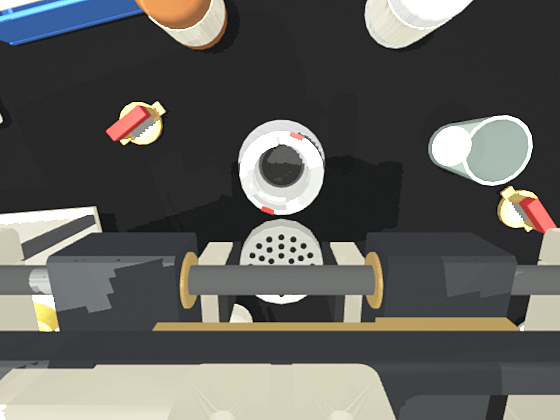

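```bash
python3 - <<'E'
from h import *
f=load('w4');P=world(f,f['T']);u,v=np.meshgrid(np.arange(560),np.arange(420))
q=(np.hypot(u-282,v-172)<60)&(v<221)&(P[...,2]>.075)&(P[...,2]<.088)
Y=P[q];(x,y),r=cv2.minEnclosingCircle(Y[:,:2].astype(np.float32));print(len(Y),x,y,r,np.percentile(Y[:,2],[10,50,90]))
# algebraic fit on convex hull
H=cv2.convexHull(Y[:,:2].astype(np.float32))[:,0]
A=np.c_[2*H,np.ones(len(H))];s=np.linalg.lstsq(A,(H**2).sum(1),rcond=None)[0];print('fit',s[:2],np.sqrt(s[2]+s[0]**2+s[1]**2))
im=f['img'].astype(int);red=q&(im[...,0]>130)&(im[...,1]<110)&(im[...,2]<110)
n,l,st,c=cv2.connectedComponentsWithStats(red.astype(np.uint8))
for i in range(1,n):
    if st[i,4]>10: print(st[i],c[i],P[l==i].mean(0).round(4), np.degrees(np.arctan2(*(P[l==i].mean(0)[[1,0]]-s[[1,0]]))).round(1))
i=cv2.cvtColor(f['img'],cv2.COLOR_RGB2BGR);cv2.imwrite('pics/c4.png',cv2.resize(i[110:225,220:345],None,fx=5,fy=5,interpolation=cv2.INTER_CUBIC))
E
```

```text
2435 0.613339364528656 -0.14033734798431396 0.037179432809352875 [0.07951625 0.08059115 0.08150829]
fit [ 0.6133431  -0.14033023] 0.036564432051671446
[260 207  14   7  48] [266.91666667 209.91666667] [ 0.5841 -0.121   0.0814] 146.5
```

View pics/c4.png

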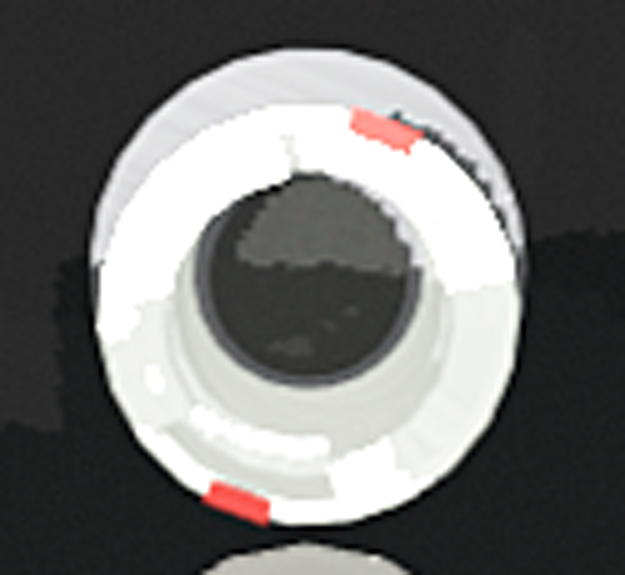

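```bash
cat >> h.py <<'E'
BAR=np.array([.6133,-.1403,.0806])
def place(tilt_deg,c_tool,zt,x=[1,-.22,0],lift=0):
    RD=Rtool([0,0,-1],x)@R.from_euler('y',tilt_deg,degrees=True).as_matrix()
    p=BAR-RD@np.asarray(c_tool);p[2]=zt
    delta(RD,p);print(p)
E
python3 - <<'E'
from h import *
place(4.65,[-.0012,0,-.0007],.12);place(4.65,[-.0012,0,-.0007],.0845)
E
```

```text
mm [31.4  0.3 79.2] deg [ 0.04  4.69 -0.02] | row: 0.1048 0.0009 0.2641 0.0006 0.0782 -0.0004
[ 0.61452354 -0.14056918  0.12      ]
mm [ 31.5   0.3 114.7] deg [ 0.04  4.69 -0.02] | row: 0.1049 0.0009 0.3824 0.0006 0.0782 -0.0004
[ 0.61452354 -0.14056918  0.0845    ]
```

```bash
python3 -m inch '0.9 0.105 0.001 0.06 0 0.078 0;0.9 0.105 0.001 0.2 0 0.078 0;0.9 0.105 0.001 0.3 0 0.078 0;0.9 0.105 0.001 0.36 0 0.078 0;0.9 0.105 0.001 0.38 0 0.078 0;0.9 0.105 0.001 0.382 0 0.078 0;0.9 0.105 0.001 0.382 0 0.078 0'
python3 - <<'E'
from h import *
place(4.65,[-.0012,0,-.0007],.0845)
T=toolT();f=arm.grab_frame('wrist');f['T']=T;save('w5',f);inhand(f);print(R.from_euler('xyz',arm.get_state()['ee_rot']).as_matrix()@np.array([.081,-.002,-.997]))
E
```

```text
t: 4.75
eef_pos: [0.6158, -0.1396, 0.0869]
ee_rot: [3.141, -0.084, -0.214]
force: [0.0, -0.1, -0.5]
width: 0.0426
mm [-1.3  1.2  2.3] deg [-0.   -0.18  0.12] | row: -0.0043 0.004 0.0078 -0.0 -0.003 0.0021
[ 0.61452354 -0.14056918  0.0845    ]
n tool [ 0.5963 -0.0645 -0.8002] tilt deg [36.61 -3.7 ] top z at 0 -0.013 xc 0.0092 [0.0127 0.0112 0.0102 0.0092 0.0087 0.0081 0.0079 0.0078 0.0079 0.0083
 0.0088 0.0095 0.0103 0.0115 0.013 ] 1067
[-0.0033165   0.00274998  1.00027768]
```

View pics/w5.png

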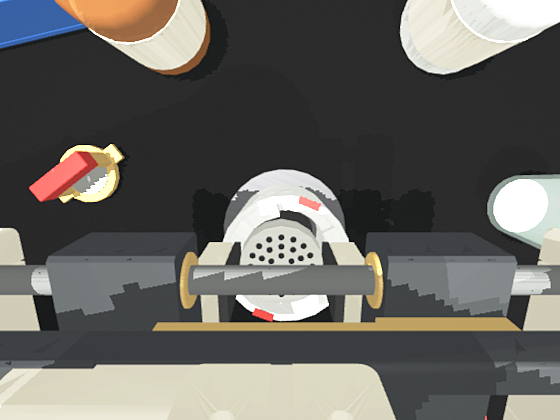

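The disc hangs over the mouth. I'll correct the last 2 mm, then release.

```bash
python3 -m inch '0.9 -0.0043 0.004 0.007 0 -0.003 0.002;0.9 -0.0043 0.004 0.007 0 -0.003 0.002;0.9 -0.0043 0.004 0.007 0 -0.003 0.002'
python3 - <<'E'
from h import *
place(4.65,[-.0012,0,-.0007],.0845)
E
python3 -m inch '0.3 0 0 0 0 0 0;0.3 0 0 0 0 0 0;0.3 0 0 0 0 0 0;0.3 0 0 -0.15 0 -0.04 0;0.3 -0.1 0 -0.3 0 -0.078 0;0.3 -0.1 0 -0.35 0 -0.078 0;0.3 -0.1 0 -0.35 0 -0.078 0'
python3 - <<'E'
from h import *
T=toolT();f=arm.grab_frame('wrist');f['T']=T;save('w6',f)
i=cv2.cvtColor(f['img'],cv2.COLOR_RGB2BGR);cv2.imwrite('pics/c6.png',cv2.resize(i[110:235,210:350],None,fx=5,fy=5,interpolation=cv2.INTER_CUBIC))
E
```

```text
t: 5.1
eef_pos: [0.6139, -0.1413, 0.0836]
ee_rot: [3.141, -0.08, -0.218]
force: [-0.5, 0.1, -0.7]
width: 0.0429
mm [ 0.5 -0.9 -0.8] deg [ 0.02  0.07 -0.07] | row: 0.0016 -0.0029 -0.0028 0.0003 0.0012 -0.0011
[ 0.61452354 -0.14056918  0.0845    ]
t: 5.8
eef_pos: [0.578, -0.133, 0.1894]
ee_rot: [-3.141, -0.004, -0.217]
force: [0.6, 0.0, 0.5]
width: 0.0616
```

View pics/c6.png

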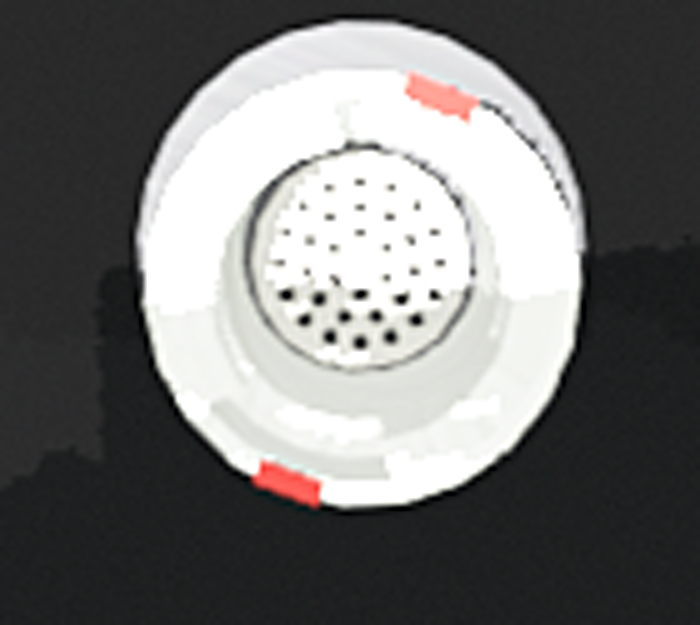

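The disc lies in the bore, dotted side up. I'll check that it is level and plan the spacer grasp.

```bash
cat >> h.py <<'E'
def level(f,zt,px=None):
    P=world(f,f['T']);d=np.hypot(P[...,0]-BAR[0],P[...,1]-BAR[1])
    q=(d<.022)&(abs(P[...,2]-zt)<.006);X=P[q]
    for _ in range(5):
        c=X.mean(0);n=np.linalg.svd(X-c)[2][2];n*=np.sign(n[2]);e=(X-c)@n;X=X[abs(e)<.002]
    print('level: z',np.median(X[:,2]),'tilt deg',np.degrees(np.arccos(n[2])),'cent',((X.min(0)+X.max(0))/2-BAR).round(4)[:2],'ext',np.ptp(X,0).round(4),len(X))
E
python3 - <<'E'
from h import *
level(load('w6'),.03)
delta(RK,SPA+N*.10);print(SPA+N*.1)
E
```

```text
level: z 0.02972770018283924 tilt deg 0.20321811730735534 cent [0.0006 0.0002] ext [0.0427 0.0429 0.0039] 1464
mm [-159.1 -249.6   13.4] deg [ 0.96 24.92 -4.49] | row: -0.5303 -0.832 0.0446 0.016 0.4154 -0.0749
[0.47573926 0.14520866 0.17383078]
```

```bash
python3 -m inch '0.3 -0.1 -0.14 -0.1 0 0.05 0;0.3 -0.2 -0.28 -0.1 0 0.15 -0.02;0.3 -0.3 -0.42 -0.1 0 0.25 -0.04;0.3 -0.4 -0.56 -0.1 0.01 0.33 -0.06;0.3 -0.5 -0.7 -0.05 0.016 0.415 -0.075;0.3 -0.53 -0.83 0.02 0.016 0.415 -0.075;0.3 -0.53 -0.83 0.045 0.016 0.415 -0.075;0.3 -0.53 -0.83 0.045 0.016 0.415 -0.075;0.3 -0.53 -0.83 0.045 0.016 0.415 -0.075'
python3 - <<'E'
from h import *
T=toolT();f=arm.grab_frame('wrist');f['T']=T;save('w7',f)
delta(RK,SPA-N*.012)
E
```

```text
t: 6.75
eef_pos: [0.474, 0.1447, 0.1707]
ee_rot: [3.138, -0.43, -0.134]
force: [0.1, -0.8, -0.1]
width: 0.0616
mm [  2.6  -1.3 110.2] deg [0.11 0.31 0.1 ] | row: 0.0087 -0.0043 0.3673 0.0019 0.0052 0.0017
```

View pics/w7.png

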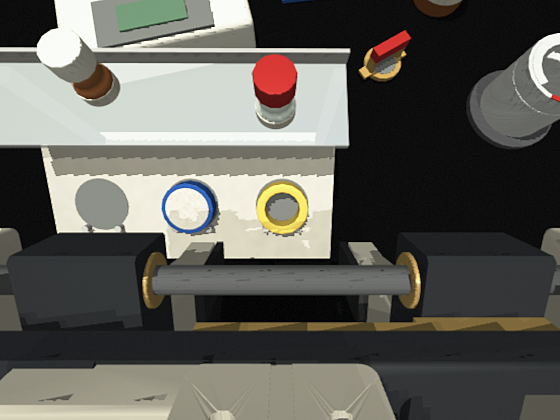

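Spacer at (283,208) and filter at (190,207). Refining both from this view.

```bash
python3 - <<'E'
from h import *
f=load('w7');P=world(f,f['T']);u,v=np.meshgrid(np.arange(560),np.arange(420))
US=XR*np.cos(.436)+np.array([0,0,np.sin(.436)])
q0=(u>225)&(u<325)&(v>235)&(v<245);c=np.median(P[q0],0);print('face',np.median(P[q0]@N))
for nm,(a,b),t in [('spa',(283,208),.018),('fil',(190,207),.016)]:
    h=(P-c)@N
    q=(np.hypot(u-a,v-b)<36)&(h>t-.004)&(h<t+.004);Y=P[q]
    s=np.c_[Y@US,Y@YR];m=(np.percentile(s,.5,0)+np.percentile(s,99.5,0))/2
    p=US*m[0]+YR*m[1]+N*np.median(Y@N);print(nm,p.round(4),np.median(h[q]),np.ptp(s,0))
E
```

```text
face nanTraceback (most recent call last):
  File "<stdin>", line 8, in <module>
    return _quantile_unchecked(
        a, q, axis, out, overwrite_input, method, keepdims, weights)
    return _ureduce(a,
                    func=_quantile_ureduce_func,
    ...<5 lines>...
                    overwrite_input=overwrite_input,
                    method=method)
    r = func(a, **kwargs)
    result = _quantile(arr,
                       quantiles=q,
    ...<2 lines>...
                       out=out,
                       weights=wgt)
    slices_having_nans = np.isnan(arr[-1, ...])
                                  ~~~^^^^^^^^^
IndexError: index -1 is out of bounds for axis 0 with size 0
```

```bash
cat > m.py <<'E'
from h import *
def parts(f,L):
    P=world(f,f['T']);u,v=np.meshgrid(np.arange(560),np.arange(420))
    US=XR*np.cos(.436)+np.array([0,0,np.sin(.436)]);N2=np.cross(US,YR)
    k=P@N2
    for nm,(a,b),t in L:
        g=(np.hypot(u-a,v-b)<60)&(np.hypot(u-a,v-b)>36)&(v<250);kk=k[g];kk=kk[~np.isnan(kk)];face=np.median(kk[abs(kk+.151)<.006])
        h=k-face
        q=(np.hypot(u-a,v-b)<36)&(h>t-.004)&(h<t+.004);Y=P[q]
        s=np.c_[Y@US,Y@YR];m=(np.percentile(s,.5,0)+np.percentile(s,99.5,0))/2
        p=US*m[0]+YR*m[1]+N2*np.median(Y@N2);print(nm,'face',face.round(4),p.round(4),np.median(h[q]).round(4),np.ptp(s,0).round(4))
E
python3 - <<'E'
from m import *
parts(load('w7'),[('spa',(283,208),.018),('fil',(190,207),.016)])
parts(load('w1'),[('sup',(285,200),.014),('spa',(452,202),.018),('fil',(369,202),.016)])
E
```

```text
spa face -0.1509 [0.5175 0.1389 0.0831] 0.0178 [0.043  0.0431]
fil face -0.1509 [0.5288 0.2176 0.0815] 0.0162 [0.0431 0.0434]
sup face -0.1508 [0.5406 0.2972 0.0796] 0.014 [0.0431 0.0436]
spa face -0.1508 [0.5175 0.1395 0.083 ] 0.0176 [0.0432 0.044 ]
fil face -0.1508 [0.5289 0.2184 0.0817] 0.0162 [0.0435 0.0438]
```

```bash
python3 -m inch '0.3 0.009 -0.005 0.1 0.002 0.005 0.002;0.3 0.009 -0.005 0.24 0.002 0.005 0.002;0.3 0.009 -0.005 0.33 0.002 0.005 0.002;0.3 0.009 -0.005 0.363 0.002 0.005 0.002;0.3 0.009 -0.005 0.363 0.002 0.005 0.002;0.3 0.009 -0.005 0.363 0.002 0.005 0.002'
python3 - <<'E'
from h import *
delta(RK,SPA-N*.011)
E
```

```text
t: 7.4
eef_pos: [0.5393, 0.1468, 0.0983]
ee_rot: [3.128, -0.397, -0.142]
force: [0.5, -0.1, -0.1]
width: 0.0611
mm [-24.3  10.1  17.2] deg [ 0.86  2.28 -0.22] | row: -0.0809 0.0337 0.0572 0.0143 0.038 -0.0037
```

```bash
python3 - <<'E'
from h import *
s=arm.get_state();print(s['q'],s['qd'],s['force'])
T=toolT();f=arm.grab_frame('wrist');f['T']=T;save('w8',f)
E
```

```text
[ 0.61565601  0.12134283 -1.01573005  1.09609998 -0.31440007 -0.22488189] [ 0.02281125 -0.02466961 -0.00373712 -0.00149272  0.0006034  -0.00252968] [ 0.52268568 -0.10640523 -0.09361506]
```

View pics/w8.png

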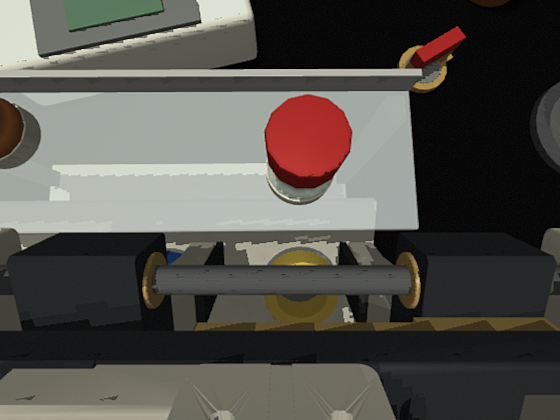

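q3 is at its −1.02 limit here because the 25° tilt puts the wrist too close in. I'll back out along the tool and approach with less tilt.

```bash
python3 -m inch '0.3 0 0 -0.1 0 0 0;0.3 0 0 -0.2 0 0 0;0.3 0 0 -0.25 0 0 0;0.3 0 0 -0.25 0 0 0'
python3 - <<'E'
from h import *
s=arm.get_state();print(s['q'])
th=np.radians(15);NT=-np.sin(th)*XR+np.array([0,0,np.cos(th)]);RT=Rtool(-NT,XR+np.array([0,0,.2]))
delta(RT,SPA-N*.011+NT*.06)
E
```

```text
t: 7.85
eef_pos: [0.5104, 0.1555, 0.1709]
ee_rot: [3.135, -0.4, -0.14]
force: [-0.2, 0.3, 0.1]
width: 0.0616
[ 0.83927988 -0.01642925 -0.89139052  0.65212595 -0.56844751  0.05653788]
mm [-16.9  14.8  36.1] deg [ 0.4  -7.91 -0.14] | row: -0.0562 0.0493 0.1203 0.0067 -0.1319 -0.0024
```

```bash
python3 -m inch '0.3 -0.056 0.049 0 0.006 -0.13 -0.002;0.3 -0.056 0.049 0.06 0.006 -0.13 -0.002;0.3 -0.056 0.049 0.12 0.006 -0.132 -0.002;0.3 -0.056 0.049 0.12 0.006 -0.132 -0.002'
python3 - <<'E'
from h import *
s=arm.get_state();print(s['q'])
th=np.radians(15);NT=-np.sin(th)*XR+np.array([0,0,np.cos(th)]);RT=Rtool(-NT,XR+np.array([0,0,.2]))
delta(RT,SPA-N*.011+NT*.06);delta(RT,SPA-N*.011)
E
```

```text
t: 8.25
eef_pos: [0.506, 0.1374, 0.1261]
ee_rot: [3.133, -0.256, -0.14]
force: [-0.5, 0.6, -0.0]
width: 0.0608
[ 0.77513843  0.07818024 -0.78760541  0.38138506 -0.5874641   0.34838788]
mm [ 1.6 -3.6 -4.9] deg [ 0.53  0.31 -0.1 ] | row: 0.0053 -0.0119 -0.0164 0.0089 0.0052 -0.0017
mm [ 1.9 -4.1 55.1] deg [ 0.53  0.31 -0.1 ] | row: 0.0064 -0.0138 0.1836 0.0089 0.0052 -0.0017
```

```bash
python3 -m inch '0.3 0.006 -0.013 0 0.009 0.005 -0.002;0.3 0.006 -0.013 0.08 0.009 0.005 -0.002;0.3 0.006 -0.013 0.14 0.009 0.005 -0.002;0.3 0.006 -0.013 0.18 0.009 0.005 -0.002;0.3 0.006 -0.013 0.183 0.009 0.005 -0.002;0.3 0.006 -0.013 0.183 0.009 0.005 -0.002'
python3 - <<'E'
from h import *
s=arm.get_state();print(s['q'])
th=np.radians(15);NT=-np.sin(th)*XR+np.array([0,0,np.cos(th)]);RT=Rtool(-NT,XR+np.array([0,0,.2]))
delta(RT,SPA-N*.011)
T=toolT();f=arm.grab_frame('wrist');f['T']=T;save('w9',f)
E
```

```text
t: 8.85
eef_pos: [0.5228, 0.1397, 0.0759]
ee_rot: [-3.139, -0.264, -0.137]
force: [0.1, -0.1, 0.7]
width: 0.0614
[ 0.72169598  0.17024422 -0.86794972  0.52123244 -0.40499669  0.24445554]
mm [-1.1  1.   2.4] deg [-0.14 -0.14  0.06] | row: -0.0038 0.0034 0.0082 -0.0024 -0.0023 0.0009
```

View pics/w9.png

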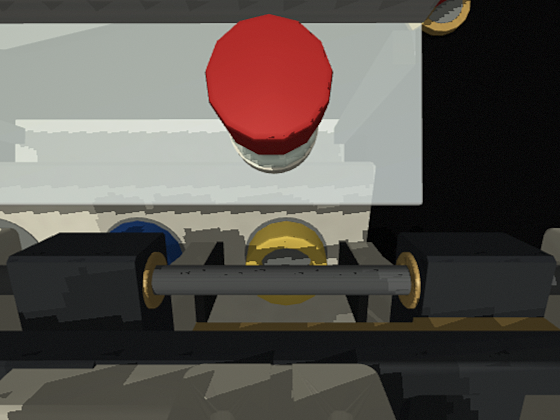

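```bash
python3 -m inch '0.3 -0.004 0.003 0.007 -0.002 -0.002 0;0.9 -0.004 0.003 0.007 -0.002 -0.002 0;0.9 -0.004 0.003 0.007 -0.002 -0.002 0;0.9 -0.004 0.003 0.007 -0.002 -0.002 0;0.9 -0.004 0.003 -0.02 0 0 0;0.9 -0.004 0.003 -0.08 0 0 0;0.9 -0.004 0.003 -0.2 0 0 0;0.9 -0.004 0.003 -0.35 0 0 0;0.9 -0.004 0.003 -0.35 0 0 0' 25
python3 - <<'E'
from h import *
T=toolT();f=arm.grab_frame('wrist');f['T']=T;save('w10',f)
inhand(f)
RD=Rtool([0,0,-1],[1,-.22,0])
delta(RD,[.585,-.135,.20])
E
```

```text
t: 9.8
eef_pos: [0.4957, 0.1451, 0.1826]
ee_rot: [-3.131, -0.269, -0.137]
force: [-0.1, 1.4, -0.0]
width: 0.0434
n tool [ 0.7196  0.0213 -0.694 ] tilt deg [46.02  1.22] top z at 0 -0.0237 xc -0.0008 [-0.001  -0.0008 -0.0002 -0.0006 -0.0004 -0.0007 -0.0003 -0.0004 -0.0009
 -0.001  -0.0011 -0.0007 -0.0013 -0.0017 -0.0022] 534
mm [128.  264.6  12.2] deg [ -1.08 -15.3    4.58] | row: 0.4268 0.8818 0.0406 -0.018 -0.255 0.0763
```

View pics/w10.png

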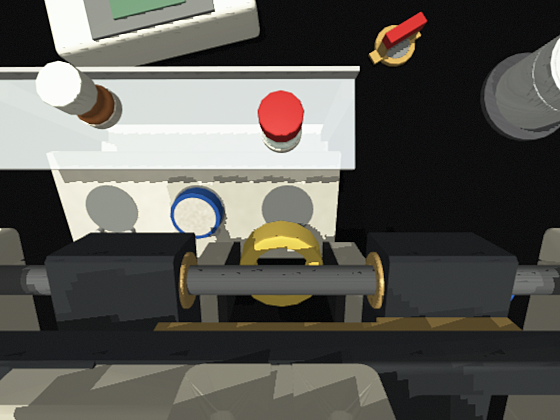

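```bash
python3 -m inch '0.9 0.08 0.15 -0.05 0 0 0;0.9 0.16 0.3 -0.06 0 -0.05 0.02;0.9 0.24 0.45 -0.05 0 -0.1 0.04;0.9 0.32 0.6 -0.03 -0.01 -0.15 0.06;0.9 0.4 0.75 0 -0.018 -0.2 0.076;0.9 0.426 0.88 0.04 -0.018 -0.255 0.076;0.9 0.426 0.88 0.04 -0.018 -0.255 0.076;0.9 0.426 0.88 0.04 -0.018 -0.255 0.076'
python3 - <<'E'
from h import *
T=toolT();f=arm.grab_frame('wrist');f['T']=T;save('w11',f)
P=world(f,np.eye(4));im=f['img'].astype(int)
yel=(im[...,0]>90)&(im[...,2]<.75*im[...,0])&(abs(P[...,0])<.035)&(abs(P[...,1])<.024)&(P[...,2]>-.03)&(P[...,2]<.015)
for y in [-.018,-.012,-.005,0,.005,.012,.018]:
    k=P[yel&(abs(P[...,1]-y)<.0008)];k=k[np.argsort(k[:,0])];print(y,(k[::max(1,len(k)//9)][:,[0,2]]*1e3).round(1).tolist())
i=cv2.cvtColor(f['img'],cv2.COLOR_RGB2BGR);cv2.imwrite('pics/c11.png',cv2.resize(i[200:320,200:360],None,fx=4,fy=4))
E
```

```text
t: 10.65
eef_pos: [0.5831, -0.1379, 0.1951]
ee_rot: [3.135, 0.007, -0.221]
force: [-0.1, 0.4, -0.6]
width: 0.0433
-0.018 [[2.5, -11.5], [4.2, -12.9], [5.1, -12.4], [6.9, -12.9], [8.1, -12.0], [9.6, -13.0], [10.7, -11.8], [11.4, -9.6], [12.4, -1.9], [13.3, -2.9]]
-0.012 [[-20.8, -7.1], [-18.0, -9.0], [7.7, -12.4], [9.8, -12.3], [12.1, -14.1], [14.0, -13.8], [15.6, -12.5], [16.3, -10.0], [17.1, -3.0], [17.9, -0.3]]
-0.005 [[-23.9, -5.0], [-19.9, -7.7], [-17.4, -7.8], [13.5, -13.8], [15.7, -14.1], [17.7, -13.9], [18.7, -9.5], [19.4, -6.9], [20.2, -2.7]]
0 [[-23.5, -6.6], [-20.0, -8.5], [-17.4, -7.0], [13.2, -13.0], [15.5, -13.6], [17.1, -13.9], [18.7, -12.4], [19.4, -11.5], [20.1, -5.8], [21.2, -2.3]]
0.005 [[-22.2, -6.8], [-19.5, -7.5], [-16.8, -7.9], [12.5, -13.8], [14.8, -14.6], [16.9, -13.3], [18.2, -11.0], [18.7, -7.7], [19.4, -1.7], [20.2, -2.7]]
0.012 [[-18.9, -7.3], [-4.6, 4.3], [5.5, -12.3], [7.5, -12.0], [9.9, -12.7], [12.1, -12.8], [13.9, -12.1], [15.0, -13.7], [15.8, -7.3], [16.6, -3.3]]
0.018 [[2.4, -11.3], [3.7, -11.8], [4.6, -11.4], [5.7, -11.5], [7.2, -13.6], [7.6, -10.8], [8.3, -9.9], [8.9, -3.3], [9.9, -2.7]]
```

View pics/c11.png

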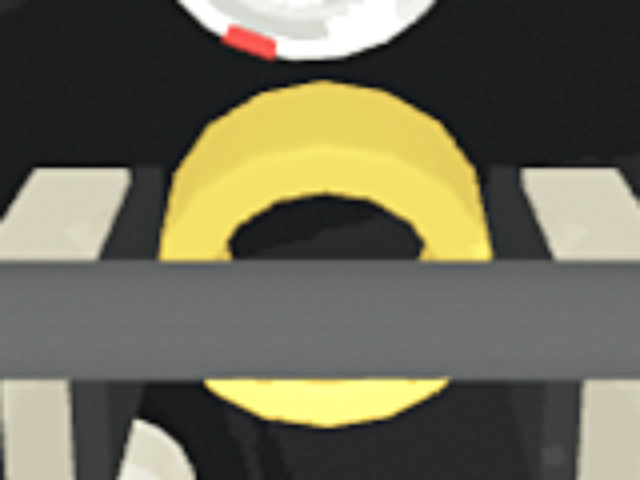

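```bash
cat >> h.py <<'E'
def fithand(f,mask,n0,thick):
    """plane RANSAC-ish around n0 normal on masked tool-frame pts; returns tilt, centre"""
    P=world(f,np.eye(4));X=P[mask&(abs(P[...,0])<.035)&(abs(P[...,1])<.0215)&(P[...,2]>-.03)&(P[...,2]<.015)]
    best=None
    for t in np.arange(n0-8,n0+8.1,.5):
        n=np.array([np.sin(np.radians(t)),0,-np.cos(np.radians(t))]);k=X@n
        hist,e=np.histogram(k,bins=np.arange(k.min(),k.max()+.0015,.0015));j=hist.argmax()
        if best is None or hist[j]>best[0]: best=(hist[j],t,e[j]+.00075,n)
    Y=X[abs(X@best[3]-best[2])<.0018]
    for _ in range(4):
        c=Y.mean(0);n=np.linalg.svd(Y-c)[2][2];n*=-np.sign(n[2]);k=(X-c)@n;Y=X[abs(k)<.0013]
    ex=np.cross([0,1,0],n);ex*=np.sign(ex[0]);S=np.c_[(Y-c)@ex,(Y-c)[:,1]]
    B=[]
    H=cv2.convexHull(S.astype(np.float32))[:,0];
    H=H[abs(H[:,1]+c[1])<.017]
    # circle of radius 22 centre in s (y=0): least squares
    from scipy.optimize import least_squares
    r=least_squares(lambda p:np.hypot(H[:,0]-p[0],H[:,1]+c[1]-p[1])-.0218,[0,0],loss='soft_l1',f_scale=.0004).x
    top=c+ex*r[0];top[1]=r[1]
    print('tilt',np.degrees(np.arctan2(n[0],-n[2])).round(2),'roll',np.degrees(n[1]).round(2),'top',(top*1e3).round(2),'ctr',((top-n*thick/2)*1e3).round(2),len(Y),'s-range',np.ptp(S[:,0]).round(4))
E
python3 - <<'E'
from h import *
f=load('w11');im=f['img'].astype(int)
yel=(im[...,0]>90)&(im[...,2]<.75*im[...,0])
fithand(f,yel,-10,.018)
place(-10,[-.0014,0,-.0013],.12)
E
```

```text
tilt -9.85 roll 0.08 top [ -2.45  -1.08 -10.73] ctr [-0.91 -1.1  -1.86] 1618 s-range 0.0437
mm [31.8 -3.6 75.9] deg [ 0.36 -9.68 -0.19] | row: 0.1061 -0.0121 0.253 0.0061 -0.1613 -0.0031
[ 0.61442606 -0.14054773  0.12      ]
```

```bash
python3 -m inch '0.9 0.106 -0.012 0.06 0.006 -0.16 -0.003;0.9 0.106 -0.012 0.15 0.006 -0.161 -0.003;0.9 0.106 -0.012 0.23 0.006 -0.161 -0.003;0.9 0.106 -0.012 0.25 0.006 -0.161 -0.003;0.9 0.106 -0.012 0.25 0.006 -0.161 -0.003;0.9 0.106 -0.012 0.25 0.006 -0.161 -0.003'
python3 - <<'E'
from h import *
place(-9.85,[-.001,0,-.0016],.085)
E
```

```text
t: 11.3
eef_pos: [0.6158, -0.1393, 0.1248]
ee_rot: [-3.141, 0.169, -0.213]
force: [0.9, 0.2, 0.4]
width: 0.0433
mm [ 5.2  1.5 39.5] deg [ 0.   -0.19  0.19] | row: 0.0172 0.005 0.1317 0.0 -0.0031 0.0031
[ 0.61399493 -0.14045288  0.085     ]
```

```bash
python3 -m inch '0.9 0.007 0.005 0.05 0 -0.003 0.003;0.9 0.012 0.005 0.1 0 -0.003 0.003;0.9 0.017 0.005 0.128 0 -0.003 0.003;0.9 0.017 0.005 0.131 0 -0.003 0.003;0.9 0.017 0.005 0.131 0 -0.003 0.003'
python3 - <<'E'
from h import *
place(-9.85,[-.001,0,-.0016],.085)
T=toolT();f=arm.grab_frame('wrist');f['T']=T;save('w12',f)
E
```

```text
t: 11.8
eef_pos: [0.6127, -0.1411, 0.0826]
ee_rot: [3.141, 0.176, -0.218]
force: [-2.6, 0.5, 2.7]
width: 0.0431
mm [ 0.7 -0.9 -2.5] deg [ 0.01  0.24 -0.1 ] | row: 0.0023 -0.0031 -0.0084 0.0002 0.0041 -0.0016
[ 0.61399493 -0.14045288  0.085     ]
```

View pics/w12.png

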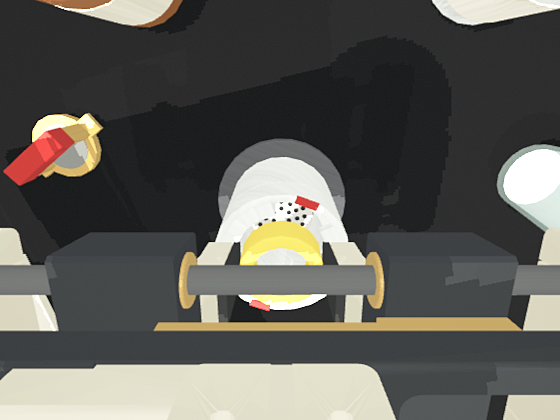

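```bash
python3 -m inch '0.9 0.002 -0.002 -0.006 0 0 0;0.9 0.002 -0.002 -0.006 0 0 0'
python3 - <<'E'
from h import *
place(-9.85,[-.001,0,-.0016],.085);print(arm.get_state()['force'])
E
python3 -m inch '0.3 0 0 0 0 0 0;0.3 0 0 0 0 0 0;0.3 0 0 0 0 0 0;0.3 -0.02 0 -0.1 0 0.08 0;0.3 -0.13 0 -0.25 0 0.164 0;0.3 -0.16 0 -0.32 0 0.164 0;0.3 -0.16 0 -0.35 0 0.164 0'
python3 - <<'E'
from h import *
T=toolT();f=arm.grab_frame('wrist');f['T']=T;save('w13',f);print(T[:3,3])
i=cv2.cvtColor(f['img'],cv2.COLOR_RGB2BGR);cv2.imwrite('pics/c13.png',cv2.resize(i[110:235,210:350],None,fx=5,fy=5,interpolation=cv2.INTER_CUBIC))
level(f,.048)
E
```

```text
t: 12.05
eef_pos: [0.6148, -0.1409, 0.0846]
ee_rot: [3.141, 0.174, -0.218]
force: [1.1, 1.1, 0.2]
width: 0.0431
mm [-0.9 -0.2 -0.3] deg [ 0.    0.14 -0.09] | row: -0.003 -0.0008 -0.001 0.0 0.0023 -0.0016
[ 0.61399493 -0.14045288  0.085     ]
[1.14620619 1.14955098 0.15047336]
t: 12.75
eef_pos: [0.5861, -0.1343, 0.2009]
ee_rot: [-3.141, -0.003, -0.217]
force: [0.2, 0.1, 0.4]
width: 0.0614
[ 0.58610963 -0.13434398  0.20090144]
level: z 0.04750765442444521 tilt deg 0.18948411512790536 cent [0.0005 0.0004] ext [0.0429 0.0425 0.004 ] 809
```

View pics/c13.png

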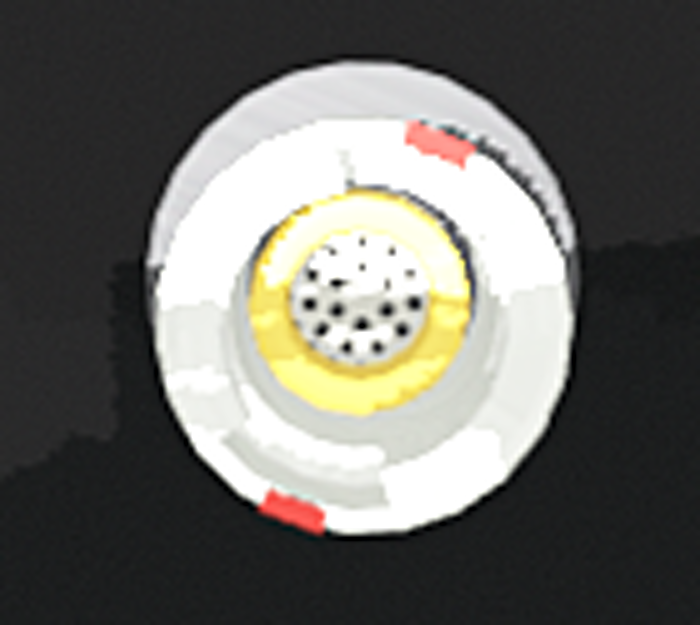

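The spacer is flat, with its top at z 0.0475. Next is the filter, approached at an 18° tilt.

```bash
cat >> h.py <<'E'
FIL=np.array([.5288,.2178,.0815])
th=np.radians(18);NT=-np.sin(th)*XR+np.array([0,0,np.cos(th)]);RT=Rtool(-NT,XR+np.array([0,0,.2]))
E
python3 - <<'E'
from h import *
delta(RT,FIL-N*.010+NT*.07); print(FIL-N*.010+NT*.07)
E
```

```text
mm [-150.7 -330.    61.5] deg [ 0.67 17.81 -4.52] | row: -0.5022 -1.0999 0.205 0.0112 0.2969 -0.0753
[0.51156018 0.22019222 0.13901088]
```

```bash
python3 -m inch '0.3 -0.1 -0.15 -0.03 0 0.05 0;0.3 -0.2 -0.3 -0.03 0 0.1 -0.02;0.3 -0.3 -0.45 -0.03 0 0.15 -0.04;0.3 -0.4 -0.6 -0.02 0.01 0.2 -0.06;0.3 -0.48 -0.75 0 0.01 0.25 -0.075;0.3 -0.5 -0.9 0.02 0.011 0.297 -0.075;0.3 -0.5 -0.98 0.05 0.011 0.297 -0.075;0.3 -0.5 -0.98 0.05 0.011 0.297 -0.075'
python3 - <<'E'
from h import *
delta(RT,FIL-N*.010+NT*.07);delta(RT,FIL-N*.010+NT*.02)
E
```

```text
t: 13.6
eef_pos: [0.503, 0.1889, 0.1797]
ee_rot: [3.139, -0.307, -0.133]
force: [0.4, -1.0, 0.0]
width: 0.0614
mm [ -8.1 -32.3  40. ] deg [0.09 0.42 0.26] | row: -0.0271 -0.1076 0.1335 0.0015 0.007 0.0044
mm [ -7.8 -32.4  90. ] deg [0.09 0.42 0.26] | row: -0.0258 -0.1078 0.3001 0.0015 0.007 0.0044
```

```bash
python3 -m inch '0.3 -0.026 -0.108 0.03 0.0015 0.007 0.004;0.3 -0.026 -0.108 0.15 0.0015 0.007 0.004;0.3 -0.026 -0.108 0.25 0.0015 0.007 0.004;0.3 -0.026 -0.108 0.25 0.0015 0.007 0.004;0.3 -0.026 -0.108 0.25 0.0015 0.007 0.004'
python3 - <<'E'
from h import *
delta(RT,FIL-N*.010);print(arm.get_state()['q'])
E
```

```text
t: 14.1
eef_pos: [0.5228, 0.2138, 0.1069]
ee_rot: [3.141, -0.314, -0.144]
force: [0.3, 0.5, -0.0]
width: 0.0615
mm [-1.5 -4.9 35.7] deg [ 0.16  0.03 -0.31] | row: -0.0049 -0.0162 0.1191 0.0026 0.0005 -0.0052
[ 0.86329661  0.15743491 -0.8246579   0.58811748 -0.49028437  0.05476447]
```

```bash
python3 -m inch '0.3 -0.004 -0.008 0 0.002 0 -0.003;0.3 -0.004 -0.008 0.06 0.002 0 -0.003;0.3 -0.004 -0.008 0.105 0.002 0 -0.003;0.3 -0.004 -0.008 0.117 0.002 0 -0.003;0.3 -0.004 -0.008 0.117 0.002 0 -0.003'
python3 - <<'E'
from h import *
delta(RT,FIL-N*.010);print(arm.get_state()['q'])
T=toolT();f=arm.grab_frame('wrist');f['T']=T;save('w14',f)
E
```

```text
t: 14.6
eef_pos: [0.5332, 0.2159, 0.0748]
ee_rot: [-3.138, -0.316, -0.14]
force: [-0.7, 0.7, 0.6]
width: 0.0612
mm [-1.1 -1.3  2.2] deg [-0.16 -0.1  -0.14] | row: -0.0036 -0.0043 0.0073 -0.0026 -0.0017 -0.0023
[ 0.80669445  0.21307189 -0.88217874  0.74496483 -0.37794858 -0.0600025 ]
```

View pics/w14.png

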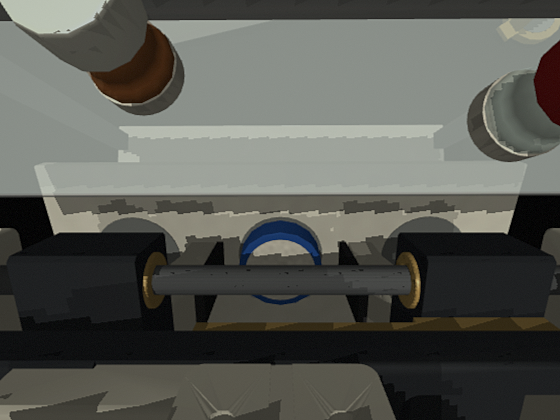

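Filter centred at (282,262) between the fingers. Grip and lift.

```bash
python3 -m inch '0.3 -0.003 -0.004 0.006 0 0 0;0.9 -0.003 -0.004 0.006 0 0 0;0.9 -0.003 -0.004 0.006 0 0 0;0.9 -0.003 -0.004 0.006 0 0 0;0.9 -0.003 -0.004 -0.02 0 0 0;0.9 -0.003 -0.004 -0.08 0 0 0;0.9 -0.003 -0.004 -0.2 0 0 0;0.9 -0.003 -0.004 -0.37 0 0 0;0.9 -0.003 -0.004 -0.37 0 0 0' 25
python3 - <<'E'
from h import *
RD=Rtool([0,0,-1],[1,-.22,0])
delta(RD,[.51,-.01,.21]);delta(RD,[.585,-.135,.20])
E
```

```text
t: 15.55
eef_pos: [0.4989, 0.2249, 0.1855]
ee_rot: [-3.13, -0.32, -0.141]
force: [1.2, 0.7, 0.1]
width: 0.0434
mm [ 49.4 230.9 -12.2] deg [ -1.36 -18.28   4.43] | row: 0.1647 0.7696 -0.0406 -0.0227 -0.3047 0.0738
mm [133.4 344.6  24.8] deg [ -1.36 -18.28   4.43] | row: 0.4446 1.1486 0.0827 -0.0227 -0.3047 0.0738
```

```bash
python3 -m inch '0.9 0.07 0.15 -0.05 0 0 0;0.9 0.14 0.3 -0.06 0 -0.05 0.02;0.9 0.2 0.45 -0.05 0 -0.1 0.04;0.9 0.28 0.6 -0.03 -0.01 -0.15 0.06;0.9 0.34 0.75 0 -0.02 -0.2 0.074;0.9 0.4 0.9 0.03 -0.02 -0.25 0.074;0.9 0.44 1 0.06 -0.023 -0.305 0.074;0.9 0.44 1 0.08 -0.023 -0.305 0.074'
python3 - <<'E'
from h import *
RD=Rtool([0,0,-1],[1,-.22,0])
delta(RD,[.585,-.138,.20])
E
```

```text
t: 16.35
eef_pos: [0.5896, -0.0978, 0.1952]
ee_rot: [3.132, 0.007, -0.224]
force: [-0.1, 0.1, -0.8]
width: 0.0428
mm [ 4.4 40.3 -4.5] deg [ 0.55  0.41 -0.41] | row: 0.0148 0.1343 -0.0149 0.0092 0.0068 -0.0068
```

```bash
python3 -m inch '0.9 0.01 0.12 -0.015 0.009 0.007 -0.007;0.9 0.01 0.134 -0.015 0.009 0.007 -0.007;0.9 0.01 0.134 -0.015 0.009 0.007 -0.007'
python3 - <<'E'
from h import *
T=toolT();f=arm.grab_frame('wrist');f['T']=T;save('w15',f);print(T[:3,3])
im=f['img'].astype(int);v=np.mgrid[:420,:560][0]
fithand(f,((v<266)|(v>296))&(im.max(-1)>60)&(im.sum(-1)>120),-7,.016)
i=cv2.cvtColor(f['img'],cv2.COLOR_RGB2BGR);cv2.imwrite('pics/c15.png',cv2.resize(i[100:320,200:360],None,fx=3,fy=3))
E
```

```text
t: 16.65
eef_pos: [0.5819, -0.1343, 0.2012]
ee_rot: [-3.141, -0.003, -0.213]
force: [-0.6, 0.3, -0.1]
width: 0.043
[ 0.58188057 -0.13426209  0.20119054]
tilt -6.92 roll -0.05 top [ -1.01  -1.11 -10.04] ctr [-0.05 -1.1  -2.1 ] 2447 s-range 0.0436
```

View pics/c15.png

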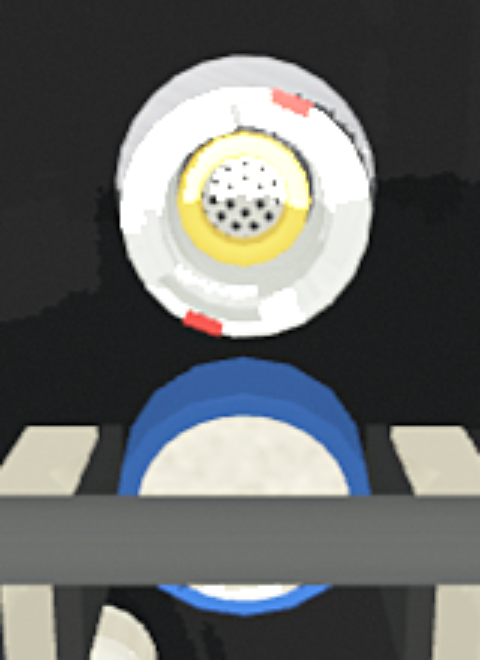

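```bash
python3 - <<'E'
from h import *
place(-6.9,[-.0002,-.0007,-.002],.115)
E
```

```text
mm [31.7  0.8 86.4] deg [-0.03 -7.08  0.24] | row: 0.1057 0.0026 0.288 -0.0006 -0.118 0.004
[ 0.61310885 -0.14097469  0.115     ]
```

```bash
python3 -m inch '0.9 0.106 0.003 0.06 0 -0.118 0.004;0.9 0.106 0.003 0.18 0 -0.118 0.004;0.9 0.106 0.003 0.26 0 -0.118 0.004;0.9 0.106 0.003 0.288 0 -0.118 0.004;0.9 0.106 0.003 0.288 0 -0.118 0.004;0.9 0.106 0.003 0.288 0 -0.118 0.004'
python3 - <<'E'
from h import *
place(-6.9,[-.0002,-.0007,-.002],.085)
E
```

```text
t: 17.3
eef_pos: [0.6142, -0.1408, 0.1169]
ee_rot: [-3.141, 0.118, -0.215]
force: [-0.1, -0.1, 0.5]
width: 0.043
mm [ 2.8  0.4 31.8] deg [-0.01 -0.13  0.12] | row: 0.0092 0.0015 0.1058 -0.0002 -0.0022 0.0019
[ 0.61310885 -0.14097469  0.085     ]
```

```bash
python3 -m inch '0.9 0.009 0.0015 0.05 0 -0.002 0.002;0.9 0.009 0.0015 0.09 0 -0.002 0.002;0.9 0.009 0.0015 0.103 0 -0.002 0.002;0.9 0.009 0.0015 0.103 0 -0.002 0.002;0.9 0.009 0.0015 0.103 0 -0.002 0.002;0.9 0.009 0.0015 0.103 0 -0.002 0.002'
python3 - <<'E'
from h import *
place(-6.9,[-.0002,-.0007,-.002],.085)
E
```

```text
t: 17.9
eef_pos: [0.6127, -0.1415, 0.0845]
ee_rot: [-3.141, 0.122, -0.218]
force: [-0.1, 1.0, 0.4]
width: 0.0432
mm [ 0.2 -0.7 -0.5] deg [-0.02  0.08 -0.07] | row: 0.0008 -0.0022 -0.0017 -0.0003 0.0013 -0.0012
[ 0.61310885 -0.14097469  0.085     ]
```

```bash
python3 -m inch '0.3 0 0 0 0 0 0;0.3 0 0 0 0 0 0;0.3 0 0 0 0 0 0;0.3 -0.02 0 -0.1 0 0.06 0;0.3 -0.12 0 -0.25 0 0.116 0;0.3 -0.15 0 -0.34 0 0.116 0;0.3 -0.15 0 -0.37 0 0.116 0;0.3 -0.15 0 -0.37 0 0.116 0'
python3 - <<'E'
from h import *
T=toolT();f=arm.grab_frame('wrist');f['T']=T;save('w16',f);print(T[:3,3])
i=cv2.cvtColor(f['img'],cv2.COLOR_RGB2BGR);cv2.imwrite('pics/c16.png',cv2.resize(i[110:235,210:350],None,fx=5,fy=5,interpolation=cv2.INTER_CUBIC))
level(f,.064)
P=world(f,f['T']);u,v=np.meshgrid(np.arange(560),np.arange(420))
q=(np.hypot(u-282,v-172)<70)&(v<231)&(P[...,2]>.076)&(P[...,2]<.088);Y=P[q]
H=cv2.convexHull(Y[:,:2].astype(np.float32))[:,0]
A=np.c_[2*H,np.ones(len(H))];s=np.linalg.lstsq(A,(H**2).sum(1),rcond=None)[0];print('fit',s[:2],np.sqrt(s[2]+s[0]**2+s[1]**2),np.median(Y[:,2]))
im=f['img'].astype(int);red=(np.hypot(u-282,v-172)<70)&(im[...,0]>200)&(im[...,1]<170)&(im[...,2]<170)
n,l,st,c=cv2.connectedComponentsWithStats(red.astype(np.uint8))
for i in range(1,n):
    if st[i,4]>10: print(st[i],c[i],np.nanmean(P[l==i],0).round(4))
E
```

```text
t: 18.7
eef_pos: [0.5831, -0.1347, 0.202]
ee_rot: [-3.14, -0.003, -0.218]
force: [-0.4, 0.5, -1.9]
width: 0.0616
[ 0.58307075 -0.13465402  0.20203055]
level: z 0.0638869804924414 tilt deg 0.09038230349972658 cent [-0.0003 -0.0001] ext [0.0429 0.0429 0.0039] 1653
fit [ 0.61334546 -0.14044035] 0.03664790896828603 0.08061623611893959
[290 132  14   8  56] [296.53571429 135.28571429] [ 0.6416 -0.1608  0.0775]
[261 205  13   8  60] [267.46666667 208.35      ] [ 0.5838 -0.1214  0.08  ]
```

View pics/c16.png

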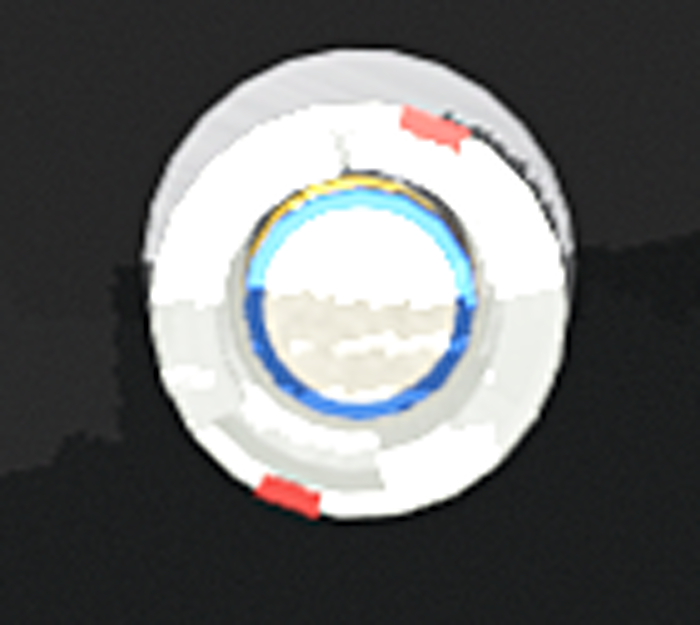

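The filter is flat and centred, top at z 0.0639. Next the ring at top (328,236): get the notch direction, then a close look from above it.

```bash
python3 - <<'E'
from h import *
f=load('w16');M=f['T']@f['tool_from_camera']
def ray(px,py,z):
    dd=M[:3,:3]@np.array([(px-f['cx'])/f['fx'],-(py-f['cy'])/f['fy'],-1]);o=M[:3,3];return o+dd*((z-o[2])/dd[2])
a=ray(296.54,135.29,.0806);b=ray(267.47,208.35,.0806)
print(a,b,(a+b)/2,np.linalg.norm(a-b),np.degrees(np.arctan2(a[1]-b[1],a[0]-b[0])))
RR=Rtool([0,0,-1],[1,0,0])
delta(RR,[.45,-.2554,.17])
E
```

```text
[ 0.64173909 -0.16056859  0.0806    ] [ 0.58394918 -0.1213897   0.0806    ] [ 0.61284414 -0.14097915  0.0806    ] 0.06981876288917951 -34.13546449072892
mm [-103.1  146.6   29.9] deg [-5.000e-02 -1.000e-02 -1.249e+01] | row: -0.3436 0.4886 0.0996 -0.0008 -0.0002 -0.2082
```

```bash
python3 -m inch '0.5 -0.1 0.13 0 0 0 -0.05;0.5 -0.2 0.26 0 0 0 -0.1;0.5 -0.3 0.4 0.05 0 0 -0.208;0.5 -0.344 0.489 0.1 0 0 -0.208;0.5 -0.344 0.489 0.1 0 0 -0.208;0.5 -0.344 0.489 0.1 0 0 -0.208'
python3 - <<'E'
from h import *
T=toolT();f=arm.grab_frame('wrist');f['T']=T;save('w17',f);print(T[:3,3],arm.get_state()['q'])
E
```

```text
t: 19.35
eef_pos: [0.4485, -0.2562, 0.168]
ee_rot: [-3.141, 0.004, -0.002]
force: [-0.5, -0.2, -0.1]
width: 0.0439
[ 0.44847434 -0.25620857  0.16802855] [-1.37686493e-01  1.48840767e-01 -4.13093983e-01 -2.79028725e-04
 -1.01197756e+00  1.70754310e+00]
```

View pics/w17.png

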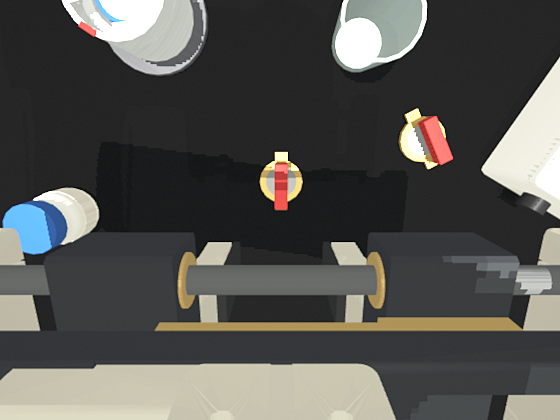

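```bash
python3 - <<'E'
from h import *
f=load('w17');P=world(f,f['T']);im=f['img'].astype(int);u,v=np.meshgrid(np.arange(560),np.arange(420))
red=(np.hypot(u-281,v-185)<40)&(im[...,0]>1.8*im[...,1])&(im[...,0]>60)&(im[...,2]<.6*im[...,0])
q=red&(abs(P[...,2]-.042)<.005);Y=P[q];print(len(Y),red.sum(),np.percentile(Y[:,2],[5,50,95]))
(c,s,a)=cv2.minAreaRect((Y[:,:2]*1000).astype(np.float32));print('bar',c,s,a)
b=(np.hypot(u-281,v-185)<40)&(P[...,2]>.004)&(P[...,2]<.016)
Y=P[b];print('body',(Y.min(0)+Y.max(0))/2,np.ptp(Y,0))
i=cv2.cvtColor(f['img'],cv2.COLOR_RGB2BGR);cv2.imwrite('pics/c17.png',cv2.resize(i[140:220,240:330],None,fx=6,fy=6,interpolation=cv2.INTER_CUBIC))
E
```

```text
516 558 [0.0405433  0.04168626 0.04278987]
bar (464.9271545410156, -254.77926635742188) (11.180754661560059, 41.170204162597656) 89.58433532714844
body [ 0.46440404 -0.2546786   0.00865623] [0.05850728 0.04247667 0.00792796]
```

View pics/c17.png

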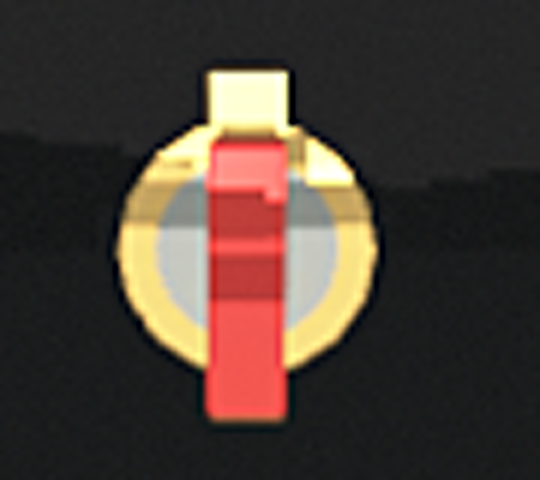

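The crop shows the red bar over the brass ring, bar centre (0.4649, −0.2548), lying along world x. That is the ring nearest the base, so I'll grasp it.

```bash
python3 - <<'E'
from h import *
RR=Rtool([0,0,-1],[1,-.007,0])
delta(RR,[.4649,-.2552,.029])
E
```

```text
mm [ 15.9  -0.5 139.6] deg [-0.04  0.18  0.34] | row: 0.0529 -0.0018 0.4653 -0.0006 0.0029 0.0056
```

```bash
python3 -m inch '0.5 0.053 -0.002 0.12 0 0.003 0.005;0.5 0.053 -0.002 0.27 0 0.003 0.005;0.5 0.053 -0.002 0.4 0 0.003 0.005;0.5 0.053 -0.002 0.45 0 0.003 0.005;0.5 0.053 -0.002 0.464 0 0.003 0.005;0.5 0.053 -0.002 0.464 0 0.003 0.005;0.5 0.053 -0.002 0.464 0 0.003 0.005'
python3 - <<'E'
from h import *
RR=Rtool([0,0,-1],[1,-.007,0])
delta(RR,[.4649,-.2552,.029])
T=toolT();f=arm.grab_frame('wrist');f['T']=T;save('w18',f)
E
```

```text
t: 20.1
eef_pos: [0.4666, -0.2549, 0.0315]
ee_rot: [3.142, -0.004, -0.004]
force: [0.1, -0.1, 1.2]
width: 0.0435
mm [-1.7  0.3  2.5] deg [ 0.   -0.21  0.14] | row: -0.0056 0.001 0.0084 0.0001 -0.0036 0.0024
```

View pics/w18.png

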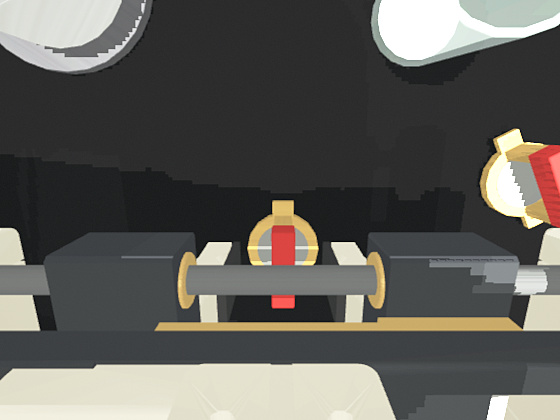

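```bash
python3 -m inch '0.5 -0.004 0 0.006 0 -0.003 0;1 -0.004 0 0.006 0 -0.003 0;1 -0.004 0 0.006 0 -0.003 0;1 -0.004 0 0.006 0 -0.003 0;1 -0.004 0 0.006 0 -0.003 0;1 -0.004 0 0.006 0 -0.003 0' 50
python3 - <<'E'
from h import *
print(toolT()[:3,3])
E
python3 -m inch '1 0 0 -0.03 0 0 0;1 0 0 -0.1 0 0 0;1 0 0 -0.25 0 0 0;1 0 0 -0.4 0 0 0;1 0 0 -0.5 0 0 0;1 0 0 -0.5 0 0 0'
python3 - <<'E'
from h import *
T=toolT();f=arm.grab_frame('wrist');f['T']=T;save('w19',f)
RN=Rtool([0,0,-1],[np.cos(np.radians(-34.1)),np.sin(np.radians(-34.1)),0])
delta(RN,[.58,-.125,.18]);delta(RN,[.6130,-.1409,.18])
E
```

```text
t: 20.75
eef_pos: [0.464, -0.2551, 0.0288]
ee_rot: [-3.141, 0.001, -0.005]
force: [-0.6, -0.1, -0.1]
width: 0.0116
[ 0.46404264 -0.25507595  0.02881312]
t: 21.35
eef_pos: [0.4668, -0.2559, 0.1844]
ee_rot: [3.14, -0.008, -0.005]
force: [0.9, -0.5, -1.5]
width: 0.0117
mm [ 113.9 -130.9    2.2] deg [-0.04 -0.24 33.8 ] | row: 0.3796 -0.4363 0.0072 -0.0007 -0.0041 0.5634
mm [ 146.9 -115.2    2.3] deg [-0.04 -0.24 33.8 ] | row: 0.4898 -0.3838 0.0077 -0.0007 -0.0041 0.5634
```

View pics/w19.png

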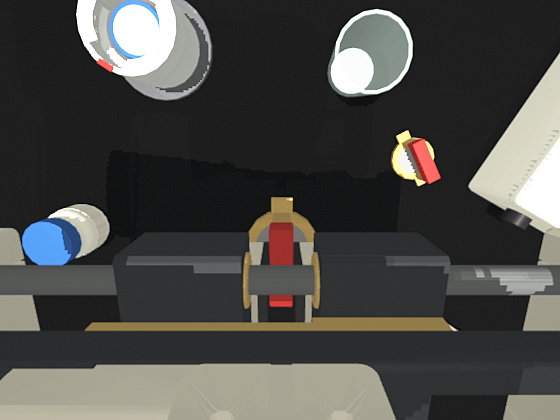

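```bash
python3 - <<'E'
from h import *
f=load('w19');P=world(f,np.eye(4));u,v=np.meshgrid(np.arange(560),np.arange(420));im=f['img'].astype(int)
q=(v<236)&(v>195)&(abs(u-282)<40)&(P[...,2]>.0)&(P[...,2]<.04)
for vv in range(198,264,4):
    for uu in (258,283,306):
        p=P[vv,uu];
        if -.03<p[2]<.06: print((uu,vv),(p*1e3).round(1),im[vv,uu])
# bar top
r=(im[...,0]>1.8*im[...,1])&(abs(u-282)<25)&(v>215)&(v<310)&(P[...,2]<0)&(P[...,2]>-.03)
X=P[r];c=X.mean(0)
for _ in range(5):
    c=X.mean(0);n=np.linalg.svd(X-c)[2][2];n*=-np.sign(n[2]);X=X[abs((X-c)@n)<.001]
print('bar top plane',c,n,np.degrees(n[:2]),X.min(0),X.max(0),len(X))
E
```

```text
(283, 198) [29.8  0.6 19.1] [164 136  80]
(283, 202) [27.5  0.6 19. ] [167 138  80]
(283, 206) [25.2  0.6 18.5] [169 140  81]
(283, 210) [22.7  0.6 19. ] [166 138  80]
(283, 214) [21.6  0.6 14.3] [140 118  68]
(258, 218) [ 16.6 -14.3  23.4] [105  89  53]
(283, 218) [21.5  0.5  6.3] [143 119  71]
(258, 222) [ 15.5 -14.   18.8] [162 135  77]
(283, 222) [21.6  0.5 -1.5] [139  72  49]
(306, 222) [15.5 14.1 18.9] [162 136  79]
(258, 226) [ 12.9 -14.1  19.4] [166 139  80]
(283, 226) [21.4  0.4 -7.7] [138  42  40]
(306, 226) [13.  14.1 18.9] [167 138  79]
(258, 230) [ 10.2 -14.2  20.1] [162 135  78]
(283, 230) [ 21.    0.4 -12.8] [152  46  41]
(306, 230) [10.7 14.1 18.4] [164 136  79]
(258, 234) [  8.2 -14.1  18.8] [163 135  78]
(283, 234) [ 19.2   0.4 -13.4] [159  47  45]
(306, 234) [ 8.2 14.2 18.6] [164 136  78]
(258, 238) [  6.  -14.1  17.9] [112 115 112]
(283, 238) [ 17.    0.4 -13.2] [159  46  44]
(306, 238) [ 6.  14.2 17.9] [144 128  92]
(258, 242) [ 11.9 -12.4  -4.7] [160 158 142]
(283, 242) [ 14.5   0.4 -12. ] [160  49  47]
(306, 242) [12.4 12.2 -6.1] [156 156 143]
(258, 246) [ 12.2 -11.9 -11.4] [171 167 150]
(283, 246) [ 13.    0.4 -13.5] [160  49  46]
(306, 246) [11.6 11.9 -9.8] [169 166 149]
(258, 250) [ 11.8 -11.6 -15.7] [170 167 150]
(283, 250) [ 10.4   0.4 -12.3] [159  47  45]
(306, 250) [ 12.5  11.3 -17.4] [169 166 149]
(258, 254) [ 10.7 -11.5 -17.9] [167 164 146]
(283, 254) [  8.9   0.4 -13.5] [159  46  44]
(306, 254) [ 12.2  11.  -21.6] [171 168 151]
(258, 258) [  9.6 -11.4 -20.2] [169 166 149]
(283, 258) [  6.8   0.4 -13.7] [159  47  44]
(306, 258) [ 10.2  11.  -21.6] [173 169 150]
(258, 262) [  7.5 -11.4 -20. ] [174 171 153]
(283, 262) [  4.4   0.4 -13.1] [159  47  44]
bar top plane [ 0.00182391 -0.00068566 -0.01285474] [ 0.03275263 -0.01991024 -0.99926515] [ 1.87658735 -1.14077247] [-0.01999719 -0.00675462 -0.01437711] [ 0.02182959  0.00534985 -0.01125853] 558
```

```bash
sed -i 's/^BAR=.*/BAR=np.array([.6130,-.1411,.0806])/' h.py; cat >> h.py <<'E'
def ringpose(az,z):
    a=np.radians(az);Rn=Rtool([0,0,-1],[np.cos(a),np.sin(a),0]);p=BAR-Rn@np.array([.0008,0,0]);p[2]=z;delta(Rn,p);print(p)
E
python3 -m inch '1 0.1 -0.09 0 0 0 0.1;1 0.2 -0.18 0 0 0 0.2;1 0.3 -0.26 0 0 0 0.32;1 0.4 -0.34 0 0 0 0.44;1 0.487 -0.383 0.01 0 -0.004 0.563;1 0.487 -0.383 0.05 0 -0.004 0.563;1 0.487 -0.383 0.1 0 -0.004 0.563;1 0.487 -0.383 0.1 0 -0.004 0.563'
python3 - <<'E'
from h import *
T=toolT();f=arm.grab_frame('wrist');f['T']=T;save('w20',f)
ringpose(-34.1,.13)
ringpose(-34.1,.098)
E
```

```text
t: 22.2
eef_pos: [0.6083, -0.1408, 0.1451]
ee_rot: [3.137, 0.011, -0.594]
force: [-0.2, 0.5, -0.5]
width: 0.0113
mm [ 2.5 -2.2 16.7] deg [0.22 0.49 0.05] | row: 0.0085 -0.0074 0.0556 0.0037 0.0082 0.0008
[ 0.61233755 -0.14065149  0.13      ]
mm [ 2.8 -2.3 48.7] deg [0.22 0.49 0.05] | row: 0.0094 -0.0078 0.1622 0.0037 0.0082 0.0008
[ 0.61233755 -0.14065149  0.098     ]
```

View pics/w20.png

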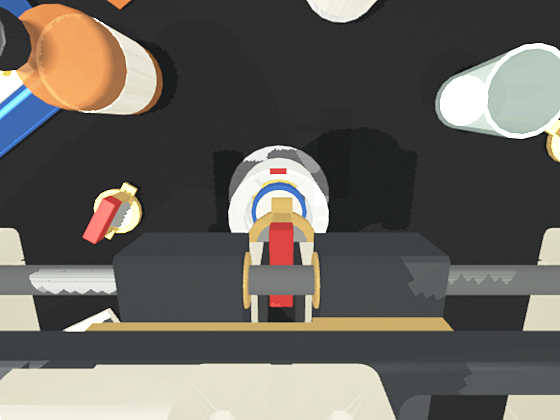

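```bash
python3 -m inch '1 0.009 -0.007 0.02 0.003 0.008 0;1 0.009 -0.007 0.07 0.003 0.008 0;1 0.009 -0.007 0.11 0.003 0.008 0;1 0.009 -0.007 0.12 0.003 0.008 0;1 0.009 -0.007 0.12 0.003 0.008 0;1 0.009 -0.007 0.12 0.003 0.008 0'
python3 - <<'E'
from h import *
T=toolT();f=arm.grab_frame('wrist');f['T']=T;save('w21',f)
ringpose(-34.1,.093)
i=cv2.cvtColor(f['img'],cv2.COLOR_RGB2BGR);cv2.imwrite('pics/c21.png',cv2.resize(i[150:320,200:360],None,fx=4,fy=4,interpolation=cv2.INTER_CUBIC))
E
```

```text
t: 22.85
eef_pos: [0.6145, -0.1407, 0.1132]
ee_rot: [-3.14, -0.004, -0.595]
force: [0.3, 0.0, -0.4]
width: 0.0117
mm [-2.   1.2 20.3] deg [-0.12 -0.25  0.02] | row: -0.0066 0.0041 0.0677 -0.002 -0.0041 0.0004
[ 0.61233755 -0.14065149  0.093     ]
```

View pics/c21.png

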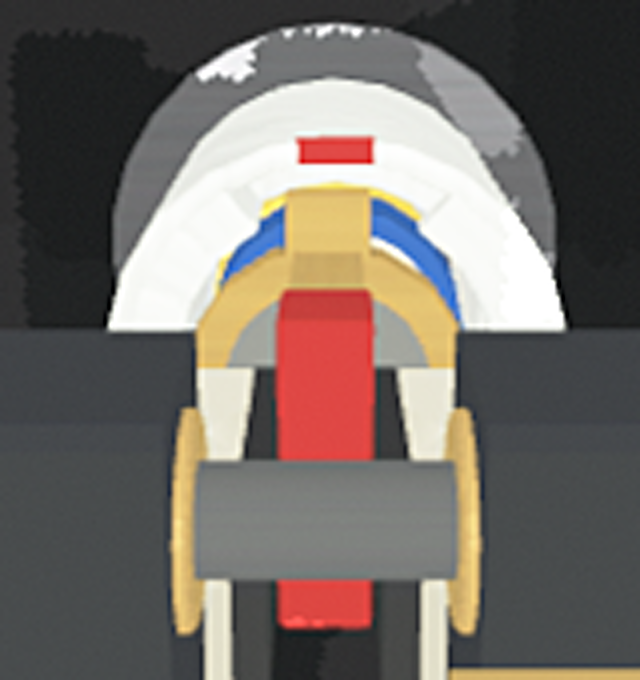

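```bash
python3 -m inch '1 -0.004 0.003 0.01 0 -0.002 0;1 -0.004 0.003 0.025 0 -0.002 0;1 -0.004 0.003 0.04 0 -0.002 0;1 -0.004 0.003 0.05 0 -0.002 0;1 -0.004 0.003 0.05 0 -0.002 0'
python3 - <<'E'
from h import *
ringpose(-34.1,.093);s=arm.get_state();print(s['force'],s['moment'])
E
```

```text
t: 23.4
eef_pos: [0.6123, -0.1407, 0.0969]
ee_rot: [-3.141, -0.0, -0.595]
force: [-0.2, -1.0, -0.9]
width: 0.0116
mm [ 0.  -0.1  3.9] deg [-0.06 -0.02  0.01] | row: 0.0001 -0.0003 0.0129 -0.0009 -0.0003 0.0002
[ 0.61233755 -0.14065149  0.093     ]
[-0.15728525 -1.01884426 -0.85559433] [0.02061881 0.0146326  0.02495485]
```

Inside the mouth with no contact force. Lower to the stack.

```bash
python3 -m inch '1 0 0 0.006 0 0 0;1 0 0 0.012 0 0 0;1 0 0 0.014 0 0 0;1 0 0 0.014 0 0 0;1 0 0 0.014 0 0 0'
python3 - <<'E'
from h import *
ringpose(-34.1,.093);s=arm.get_state();print(s['force'],s['moment'])
T=toolT();f=arm.grab_frame('wrist');f['T']=T;save('w22',f)
i=cv2.cvtColor(f['img'],cv2.COLOR_RGB2BGR);cv2.imwrite('pics/c22.png',cv2.resize(i[150:320,200:360],None,fx=4,fy=4,interpolation=cv2.INTER_CUBIC))
E
```

```text
t: 23.9
eef_pos: [0.6128, -0.1407, 0.0935]
ee_rot: [-3.14, -0.001, -0.595]
force: [-0.2, -0.1, 0.3]
width: 0.0117
mm [-0.4  0.2  0.5] deg [-0.1  -0.08  0.02] | row: -0.0013 0.0006 0.0018 -0.0017 -0.0014 0.0003
[ 0.61233755 -0.14065149  0.093     ]
[-0.17610206 -0.0949552   0.30776286] [ 0.00597514  0.04252431 -0.01479174]
```

View pics/c22.png

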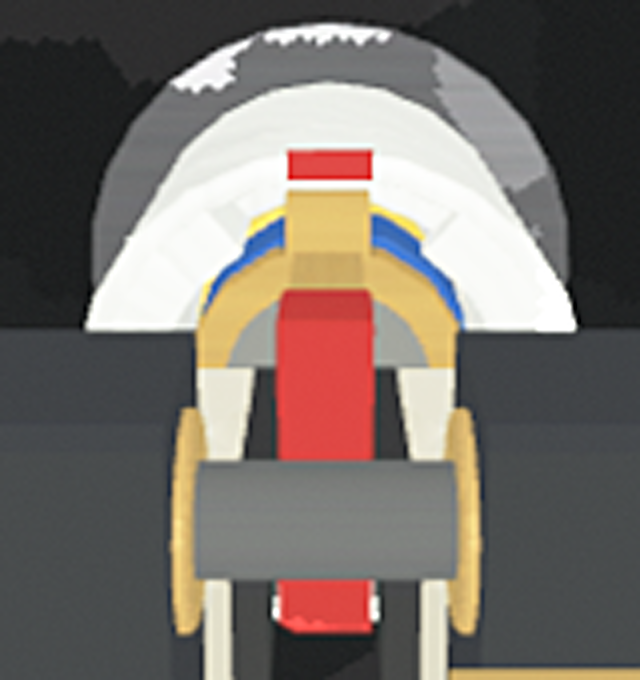

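```bash
python3 -m inch '1 -0.001 0 0.003 0 0 0;1 -0.001 0 0.006 0 0 0;1 -0.001 0 0.006 0 0 0'
python3 - <<'E'
from h import *
ringpose(-34.1,.093);s=arm.get_state();print(s['force'],s['moment'])
E
```

```text
t: 24.25
eef_pos: [0.6127, -0.1406, 0.092]
ee_rot: [-3.14, -0.002, -0.595]
force: [-1.2, -0.2, 2.6]
width: 0.0112
mm [-0.3  0.3 -1. ] deg [-0.11 -0.11  0.03] | row: -0.0009 0.0009 -0.0033 -0.0018 -0.0018 0.0004
[ 0.61233755 -0.14065149  0.093     ]
[-1.23335182 -0.21173262  2.60384057] [0.15649744 0.20105214 0.03920617]
```

Light contact (2.6 N). Start screwing clockwise (+tool z), lowering with the ramp.

```bash
python3 -m inch '1 0 0 0.001 0 0 0.1;1 0 0 0.002 0 0 0.2;1 0 -0.001 0.003 0 0 0.3;1 0 -0.001 0.005 0 0 0.4;1 0 -0.001 0.006 0 0 0.5;1 0 -0.001 0.006 0 0 0.5'
python3 - <<'E'
from h import *
ringpose(-64.1,.09);s=arm.get_state();print(s['force'],s['moment'],s['q'])
T=toolT();f=arm.grab_frame('wrist');f['T']=T;save('w23',f)
i=cv2.cvtColor(f['img'],cv2.COLOR_RGB2BGR);cv2.imwrite('pics/c23.png',cv2.resize(i[150:320,200:360],None,fx=4,fy=4,interpolation=cv2.INTER_CUBIC))
E
```

```text
t: 24.85
eef_pos: [0.6131, -0.1404, 0.0906]
ee_rot: [-3.138, -0.001, -1.122]
force: [-0.5, -0.7, 4.5]
width: 0.0117
mm [-0.2  0.5  0.6] deg [-0.18 -0.06 -0.18] | row: -0.0007 0.0015 0.0021 -0.003 -0.001 -0.003
[ 0.61265056 -0.14038035  0.09      ]
[-0.50065668 -0.70384257  4.49614828] [ 0.31325439  0.22863377 -0.00179551] [ 8.46965823e-02  3.96357426e-01 -2.65880344e-01 -2.21515184e-04
 -9.05263654e-01  3.64380590e-01]
```

View pics/c23.png

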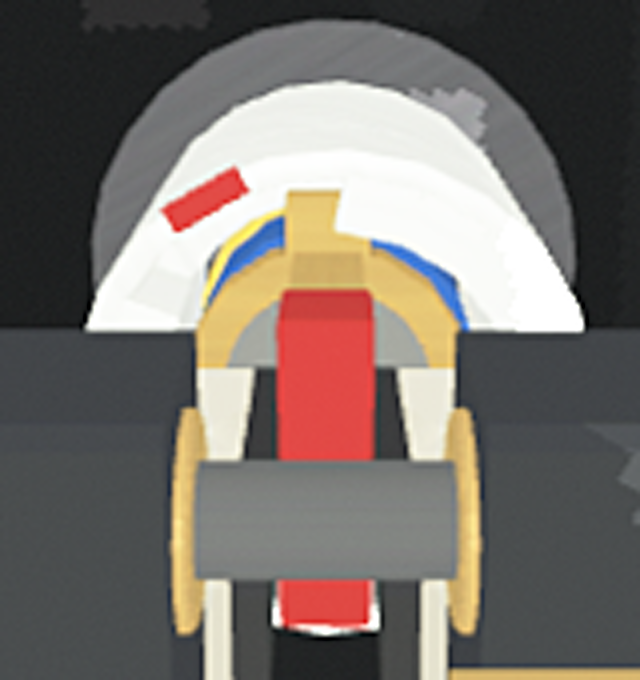

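The lug is sliding under the rim plate. Continue towards 75°.

```bash
python3 -m inch '1 0 0 0.001 0 0 0.1;1 0 0 0.002 0 0 0.2;1 0 0 0.003 0 0 0.3;1 0 -0.001 0.004 0 0 0.4;1 0 -0.001 0.005 0 0 0.5;1 0 -0.001 0.005 0 0 0.55'
python3 - <<'E'
from h import *
ringpose(-97.1,.0895);s=arm.get_state();print(s['force'],s['moment'])
E
```

```text
t: 25.5
eef_pos: [0.614, -0.1403, 0.0895]
ee_rot: [-3.137, 0.001, -1.698]
force: [-0.3, 0.6, 6.3]
width: 0.0116
mm [0.2 0.9 0. ] deg [-0.25  0.05 -0.18] | row: 0.0006 0.0029 0.0001 -0.0041 0.0008 -0.003
[ 0.61309888 -0.14030613  0.0895    ]
[-0.30099927  0.62755717  6.32273531] [ 0.24750973 -0.03700263  0.08092836]
```

```bash
python3 -m inch '1 0 0.001 0.001 0 0 0.07;1 0 0.001 0.001 0 0 0.14;1 0 0.001 0.001 0 0 0.19;1 0 0.001 0.001 0 0 0.2;1 0 0.001 0.001 0 0 0.2'
python3 - <<'E'
from h import *
ringpose(-109.1,.0895);s=arm.get_state();print(s['force'],s['moment'])
T=toolT();f=arm.grab_frame('wrist');f['T']=T;save('w24',f)
i=cv2.cvtColor(f['img'],cv2.COLOR_RGB2BGR);cv2.imwrite('pics/c24.png',cv2.resize(i[150:320,200:360],None,fx=4,fy=4,interpolation=cv2.INTER_CUBIC))
E
```

```text
t: 26.0
eef_pos: [0.6139, -0.1402, 0.0895]
ee_rot: [-3.137, 0.002, -1.904]
force: [-0.0, -0.2, 7.4]
width: 0.0115
mm [ 0.4  0.6 -0. ] deg [-0.26  0.11  0.03] | row: 0.0013 0.0019 -0.0002 -0.0044 0.0018 0.0006
[ 0.61326177 -0.14034404  0.0895    ]
[-0.02137278 -0.20673291  7.44873156] [ 0.33712814 -0.07199934  0.07022594]
```

View pics/c24.png

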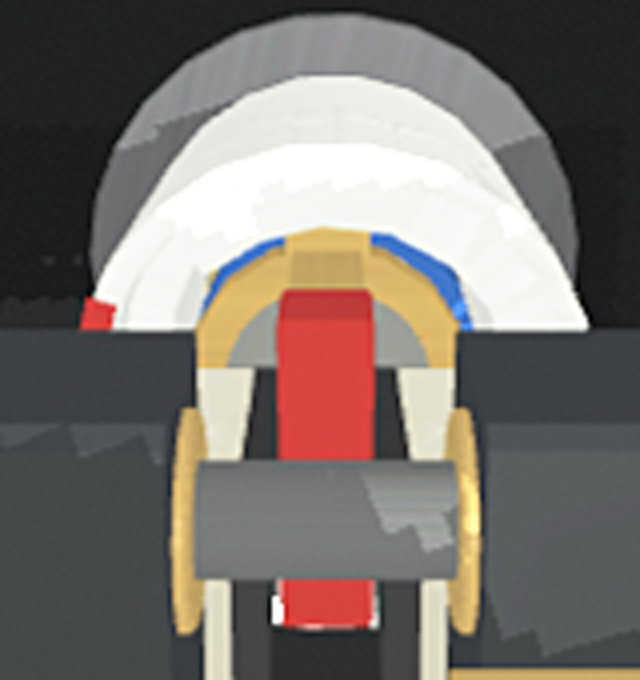

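Turned 75° with the lugs hidden under the plate. Release and back off.

```bash
python3 -m inch '0.6 0 0 0 0 0 0;0.6 0 0 0 0 0 0;0.6 0 0 0 0 0 0;0.6 0 0 -0.05 0 0 0;0.6 0 0 -0.15 0 0 0;0.6 0 0 -0.3 0 0 0;0.6 -0.05 0 -0.4 0 0 0;0.6 -0.1 0 -0.4 0 0 0;0.6 -0.1 0 -0.4 0 0 0'
python3 - <<'E'
from h import *
T=toolT();f=arm.grab_frame('wrist');f['T']=T;save('w25',f);print(T[:3,3])
P=world(f,T);im=f['img'].astype(int)
d=np.hypot(P[...,0]-BAR[0],P[...,1]-BAR[1])
red=(im[...,0]>1.8*im[...,1])&(d<.026)&(P[...,2]>.09)&(P[...,2]<.12);X=P[red];X=X[abs(X[:,2]-np.median(X[:,2]))<.003];
for _ in range(4):
    c=X.mean(0);n=np.linalg.svd(X-c)[2][2];X=X[abs((X-c)@n)<.0015]
(cc,s,a)=cv2.minAreaRect((X[:,:2]*1000).astype(np.float32));print('bar top',np.median(X[:,2]),cc,s,a,'tilt',np.degrees(np.arccos(abs(n[2]))),len(X))
r=(d>.029)&(d<.036)&(abs(P[...,2]-.081)<.004);print('rim z',np.median(P[r][:,2]))
f=arm.grab_frame('top');save('top1',f)
i=cv2.cvtColor(load('w25')['img'],cv2.COLOR_RGB2BGR);cv2.imwrite('pics/c25.png',cv2.resize(i[100:260,200:380],None,fx=4,fy=3.7,interpolation=cv2.INTER_CUBIC))
E
```

```text
t: 26.95
eef_pos: [0.6229, -0.1105, 0.2087]
ee_rot: [-3.139, 0.002, -1.903]
force: [-0.1, -0.3, -0.3]
width: 0.0349
[ 0.62285683 -0.11049191  0.20867934]
bar top 0.10270586224933242 (614.7615356445312, -140.0159454345703) (41.37367248535156, 10.789652824401855) 71.21670532226562 tilt 0.2825075095128147 628
rim z 0.08067662822995797
```

View pics/c25.png

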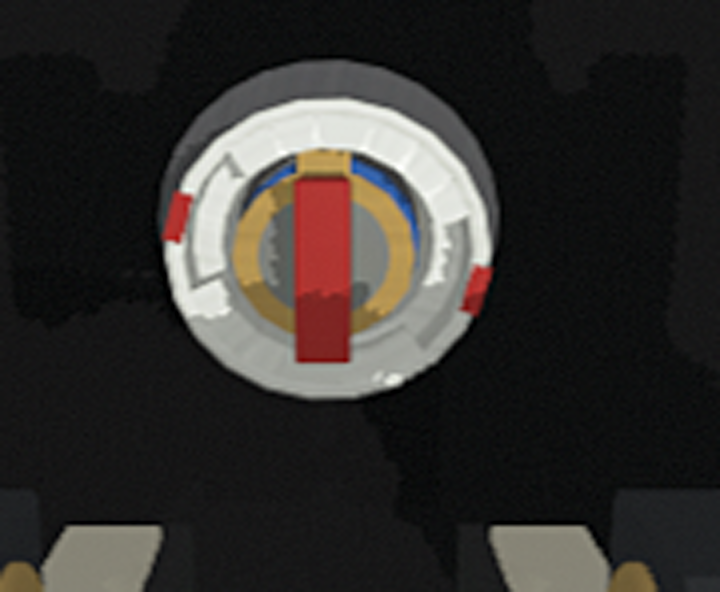

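View pics/top1.png

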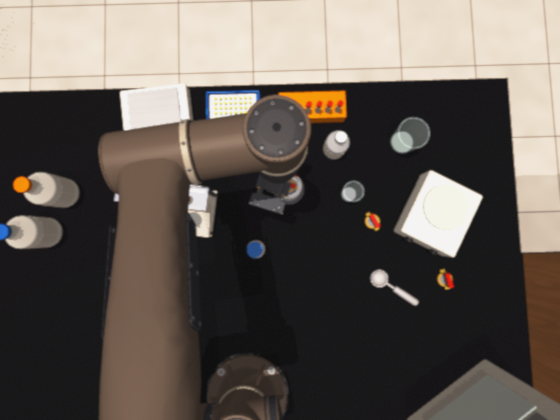

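The ring rests with its bar top at z 0.1027, so its underside is 20 mm below the rim and the seat about 3 mm down. One check of its centring against the rim in the same view, then I hand in.

```bash
python3 - <<'E'
from h import *
f=load('w25');P=world(f,f['T']);u,v=np.meshgrid(np.arange(560),np.arange(420))
q=(np.hypot(u-282,v-166)<60)&(abs(P[...,2]-.081)<.004);Y=P[q]
H=cv2.convexHull(Y[:,:2].astype(np.float32))[:,0]
A=np.c_[2*H,np.ones(len(H))];s=np.linalg.lstsq(A,(H**2).sum(1),rcond=None)[0];print('rim',s[:2],np.sqrt(s[2]+s[0]**2+s[1]**2))
print(arm.get_state()['force'],arm.get_state()['width'])
arm.job_done()
E
```

```text
rim [ 0.61322205 -0.14134706] 0.03658088457191469
[-0.2956403   0.07473344  0.84957656] 0.034905996098173894
the job is handed in; nothing more can be done
```

I loaded the barrel in order (steel disc, yellow spacer, blue filter), then set the brass ring nearest the base through the notches. I turned it clockwise about 75°, let go, backed off about 0.12 m and handed the job in at about 27 s of robot time.

**Stack:** wrist depth measurements just after each drop. None was repeated on the tightened stack.

| Part | Top height, m | Expected, m | Tilt | Off centre |
|---|---|---|---|---|
| Support disc | 0.0297 | 0.030 | 0.2° | under 1 mm |
| Spacer | 0.0475 | 0.048 | 0.2° | under 1 mm |
| Filter | 0.0639 | 0.064 | 0.1° | under 1 mm |

**Ring, after letting go:**
- The bar top was at 0.1027 m, so the underside is 20.0 mm below the rim. That implies the seat is about 3 mm down; I could not read the seat directly.
- It was 0.3° from level, about 1.3 rad past the notches, and about 2 mm from the rim centre.
- The wrist force was about zero.

**Checks that were off or incomplete:**
- **Spacer approach:** the first one stopped about 25 mm off because joint 3 reached its limit. It touched nothing, and I redid it with less tilt.
- **Camera offset:** the wrist camera reads about 1 mm off sideways compared with the jaws. I allowed for this.
- **Stop:** I turned the ring to the stated stop angle, past the 60° where the ramp is level, but felt no clear torque rise there.
- **Bystanders:** the final top view showed the jar, beaker and metal bottle standing where they were. The arm hid the amber bottle and both vials, so I did not check those at the end.

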